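Roll the rod lens up into the catch nest

TASK

Roll the loose glass rod lens up the sloping ramp and in under the clear guard, with the fingers behind it so that it cannot run back, until both hinged catches have swung up over it and dropped shut behind it. Push gently against the sprung buffer at the end, then let go and leave the lens lying at rest behind the catches; do not disturb the bottle, the jar or the ring beside the work.

Things in the scene. Friction and masses are not known exactly. Their poses are not given: they have to be found in the camera images.
- rod: Rod lens: glass cylinder with dark metal end bands, 32 mm in diameter, 120 mm long, about 0.24 kg. Origin at its centre, its own y axis along the cylinder. It lies loose on the flat bench before the ramp, roughly across it (up to 0.3 rad askew, 12 mm to one side, 55 to 85 mm before the foot) and rolls freely at the least touch.
- ramp: Fixed aluminium ramp. Origin: middle of its foot, at bench height, where the face starts level with the bench; x points horizontally up the ramp (away from the robot), y left, z up. The face rises at 8 degrees (0.14 rad), 190 mm long on the slope, 156 mm wide between rails 22 mm high; at the foot the rails flare outwards 36 mm onto the bench.
- head_zone (a point): Fixed point on the ramp face, 97 mm up the slope from the foot. A head (clear guard, 178 mm wide, with two catches and a buffer) is clamped near it; where is NOT reported and differs each time: its catch line is 12 mm before to 12 mm beyond this point. Look or feel for it. The guard's roof spans 6 to 70 mm along the slope from the catch line, its underside 42 mm above the face.
- ramp_end (a point): Upper end of the ramp face, 190 mm up the slope. Before it, 50 mm past the catch line, the head's black buffer plate (100 mm wide, 6 to 28 mm above the face) faces down the slope; it is sprung, yields 7 mm at 1.5 N per mm, then is rigid. Fingers held upright meet the roof edge too early: point them forward and down, 30 to 40 degrees from vertical.
- catch_left (a joint): Left catch: thin steel flap 36 mm wide, 20 mm long, hung from a hinge 37 mm above the ramp face, 39 to 75 mm left of the middle line. One-way: the lens swings it in and up, a light spring shuts it (some 2 N to pass both). 0 = hanging shut, about 1.3 rad as the lens passes under, 1.5 = fully up. It drops shut once the lens's centre is 32 mm past the catch line.
- catch_right (a joint): Right catch, mirror image of the left; 0 = hanging shut, 1.5 rad = fully up. The fingers have 78 mm of free width between the two catches, so both can shut while the fingers are still behind the lens.
- bottle: Bystander: white plastic bottle, 48 mm in diameter and 110 mm tall. Origin at the centre of its underside, z up.
- jar: Bystander: amber glass jar with a metal cap, 60 mm in diameter, 55 mm tall. Origin at the centre of its underside, z up.
- mount: Bystander: dark metal lens mount ring lying flat, 68 mm outside and 48 mm inside diameter, 16 mm high. Origin at the centre of its underside, z up.
Mind the look-alikes: they are no part of the job. Of the things that look like the rod, the middle-sized one is meant.

How it is judged:
By the outcome, as a careful person would: the job done as asked, in the order asked, and still so for the second after the job is handed in, with the robot touching nothing.
It also fails if it takes over 62 s, if anything falls off the work surface, if the arm or the gripper's body presses on something with over 40 N, if the wrist force passes 120 N, or if a joint passes its speed limit or range.

ROBOT

A 6-joint arm with a two-finger parallel gripper is mounted at the origin on the work surface. World frame = base frame: x ahead of the robot, y to its left, z up, the work surface at z = 0. Lengths are in m, angles in rad, forces in N, time in s.
With the tool pointing down it reaches from about 0.25 to 0.775 m from the base axis. Payload 4 kg.
Tool frame: the origin (TCP) lies on the centre line of the jaws, within the pads' length; the fingertips stand 8 mm ahead of it and the grasp point (between the pads) lies 11 mm behind it; z points along the fingers, y is the direction in which the jaws open and shut (so a half turn about z gives the same grasp; the last joint's range is limited). The gripper opens to 94 mm and grips with 3 to 60 N. Pads are 16 mm wide; open, the fingers measure 119 mm over their backs; the gripper's body (75 mm by 177 mm) begins 78 mm behind the grasp point.
Start: joints at [1.039, 0.087, 1.371, -0, 1.684, -0.103], TCP at [0.229, 0.5, 0.214] pointing down, gripper open.
Joint ranges: [-3.1, 3.1], [-0.76, 2.03], [0.27, 2.55], [-1.08, 4.22], [0.17, 2.65], [-2.57, 2.57]. Speed limits (rad/s): [2.79, 2.79, 3.14, 3.14, 3.14, 3.14].

INTERFACE

Orientations are given as [roll, pitch, yaw] about the fixed x, y, z axes, in that order (R = Rz(yaw) Ry(pitch) Rx(roll)).
In Python, from bench import robot, cams, close_job gives the robot as it stands.
- The arm moves only by the tool arm_command, never from a script. Its argument "plan" is one flat list of numbers, 7 for each row, row after row: the shift along the tool's x, y, z in cm, then the turn, a rotation vector about the tool's x, y, z in degrees, then the closure, from 0 (fully open) to 1 (shut). A call has 1 to 8 rows; each row shifts and turns the commanded pose from where the row before left it, along the tool's axes as they then stand; what a row does not reach is not made up. A row lasts 1/8 s, in which the tool goes at most 62.5 mm and 10.7 degrees, less where a joint would pass 70% of its speed; a pose out of reach is approached as far as the arm can. A call with a gripper value outside its range is refused whole. The fingers move at their own pace and stop on an object; the grip force is fixed at half the most. Time passes only in rows, so rows that do not move let the fingers close. It gives the time, the measured TCP pose, the force and the opening at its end, in the units of the state.
- robot.get_obs(): the state, without advancing time (a new reading comes with each control period).
- cams.snapshot(name): name is "side" or "top"; returns a dict with "pixels" (400x640x3 uint8, red, green, blue), "fov_y" (degrees; the focal length in pixels is half the picture's height over the tangent of half this angle, whatever the lens; pixels are square), "cx", "cy" (the principal point, pixels), "camera_from_world" (4x4, takes a point from world to camera coordinates). Camera axes: x right, y up, looking along -z (the intrinsics and any distortion apply to the point x, -y, -z); pixel columns grow to the right and rows downward; lengths in m; the calibration is good to about 2 mm. A picture is of the moment at which its call begins. There is no depth.
- close_job(): hands the job in, once; it reports no verdict.
The state is a dict: "time": time; "joint_positions": joint angles; "qvel": joint speeds; "joint_torque": joint torques, N m; "tool_pos": TCP position; "ee_rot": TCP orientation; "wrist_force": force on the tool from outside, world axes, zero at the start; "wrist_torque": the same for the moment, N m; "width": finger opening in m.
Only numpy, scipy, OpenCV 4.12 (cv2) and the standard library are available. Lean on these libraries where they do the work, as an engineer would, in place of code of your own. Each camera call takes 0.05 s, during which the arm holds its last target.

## Working session

There is one attempt and no reset: what is moved stays moved. The work goes in short steps, Python scripts to look and compute and a tool call to move; the robot and the scene stay as the last step left them, time stands still between calls to the robot, and variables do not carry over. Pictures are saved under pics/ and viewed, and the job is handed in when it is done.

Besides the shell and the picture viewer there is one more tool, called after ">>>" by a JSON object that holds its "fn" and its "kwargs". arm_command: Moves the arm, as the interface text tells. Its arguments: {"type":"object","properties":{"plan":{"type":"array","items":{"type":"number"}}},"required":["plan"]}

```bash
mkdir -p pics; ls; python3 - <<'E'
from bench import robot,cams
import cv2,json
print(robot.get_obs())
for n in("side","top"):
    s=cams.snapshot(n); cv2.imwrite(f"pics/{n}0.png",s["pixels"][:,:,::-1])
    print(n,{k:v for k,v in s.items() if k!="pixels"})
E
```

```text
pics
{'time': 0.0, 'joint_positions': array([ 1.03890415e+00,  8.79395689e-02,  1.37223283e+00, -1.82056166e-06,
        1.68359860e+00, -1.03083975e-01]), 'qvel': array([-0.00062594,  0.00020979,  0.00128936, -0.00051423, -0.00082407,
        0.00034715]), 'joint_torque': array([-3.77990409e-04, -3.40171123e+01, -3.02430475e+01,  7.20477453e-02,
        3.24861926e-02, -1.68848965e-04]), 'tool_pos': array([0.22841076, 0.49974849, 0.21232347]), 'ee_rot': array([-3.13942569e+00, -2.22354582e-04,  2.71278401e+00]), 'wrist_force': array([ 0.55486736, -0.13542829, -0.21594726]), 'wrist_torque': array([-0.02476672, -0.07633285,  0.00505928]), 'width': 0.09398771795421505}
side {'fov_y': 52.696662082778616, 'cx': 316.1462532094438, 'cy': 190.82333888355544, 'camera_from_world': array([[ 0.97875878, -0.20439583, -0.01592445, -0.563844  ],
       [ 0.15198299,  0.67125569,  0.72547706, -0.13802517],
       [-0.13759511, -0.71248729,  0.68806209, -0.9196948 ],
       [ 0.        ,  0.        ,  0.        ,  1.        ]])}
top {'fov_y': 49.946486026923154, 'cx': 319.10791869443716, 'cy': 202.76662562633095, 'camera_from_world': array([[ 0.01293135, -0.99991064, -0.00338972, -0.00675665],
       [ 0.98413428,  0.01212726,  0.17701028, -0.57871959],
       [-0.17695335, -0.00562492,  0.98420317, -1.16677176],
       [ 0.        ,  0.        ,  0.        ,  1.        ]])}
```

View pics/side0.png

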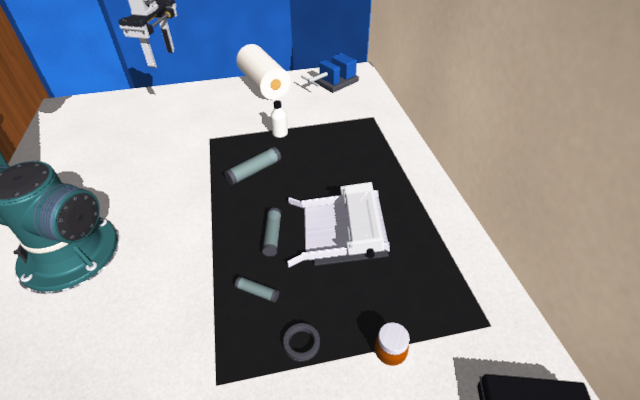

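View pics/top0.png

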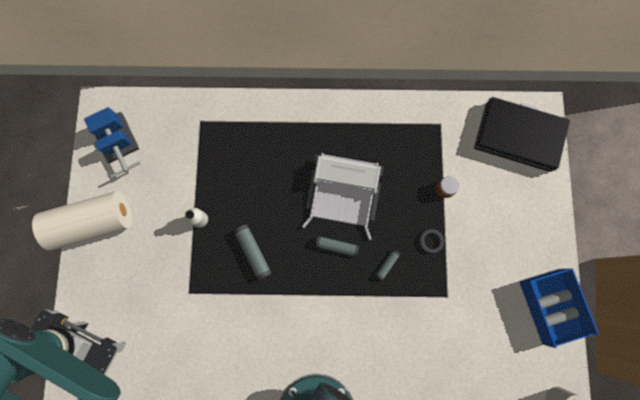

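Rod look-alikes in the top view: a large one at (252,251), a medium one at (337,246) and a small one at (388,265). The medium one lies before the ramp foot and fits the description. I'll confirm it in enlarged crops.

```bash
cat > h.py <<'E'
import numpy as np,cv2
from bench import robot,cams
def cam(n):
    s=cams.snapshot(n); return s
def f(s): return 200/np.tan(np.radians(s["fov_y"])/2)
def ray(s,u,v):
    M=s["camera_from_world"];R=M[:3,:3];t=M[:3,3]
    d=R.T@np.array([(u-s["cx"])/f(s),-(v-s["cy"])/f(s),-1.]);return -R.T@t,d
def atz(s,u,v,z):
    o,d=ray(s,u,v);return o+d*(z-o[2])/d[2]
def proj(s,p):
    M=s["camera_from_world"];c=M[:3,:3]@np.asarray(p)+M[:3,3]
    return np.array([s["cx"]+f(s)*c[0]/-c[2],s["cy"]-f(s)*c[1]/-c[2]])
def tri(sa,a,sb,b):
    o1,d1=ray(sa,*a);o2,d2=ray(sb,*b)
    d1/=np.linalg.norm(d1);d2/=np.linalg.norm(d2)
    t=np.linalg.lstsq(np.c_[d1,-d2],o2-o1,rcond=None)[0]
    p,q=o1+d1*t[0],o2+d2*t[1];return (p+q)/2,np.linalg.norm(p-q)
def crop(s,x0,y0,x1,y1,k,name):
    im=s["pixels"][y0:y1,x0:x1,::-1];im=cv2.resize(im,None,fx=k,fy=k,interpolation=cv2.INTER_CUBIC)
    cv2.imwrite("pics/"+name,im)
E
python3 - <<'E'
from h import *
s=cam("top");crop(s,285,140,415,290,4,"t1.png")
s=cam("side");crop(s,225,170,405,285,4,"s1.png")
E
```

```text
(no output)
```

View pics/t1.png

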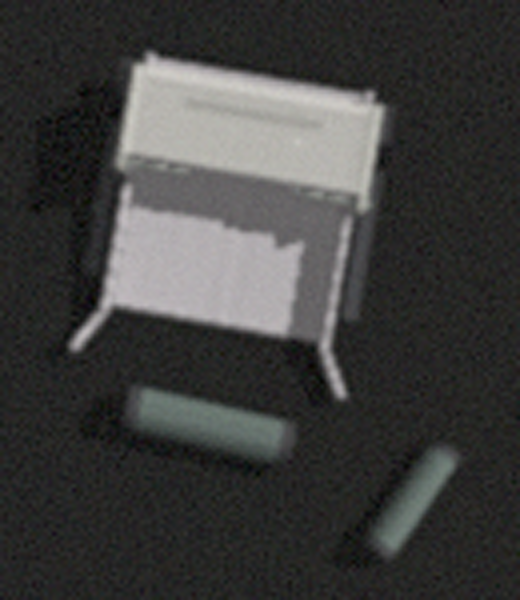

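View pics/s1.png

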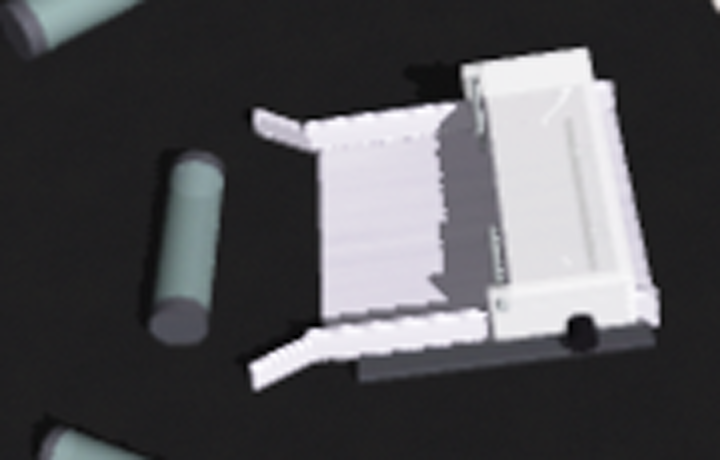

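The crops show the rod with dark bands: top ends (317.5,241) to (359,250). The foot corners are top (312.5,216) and (366,225.5), side (305,207.5) and (305.5,250.5). The guard's front roof edge is top (314.5,181) to (376,191).

```bash
python3 - <<'E'
from h import *
t=cam("top");s=cam("side")
np.set_printoptions(precision=4,suppress=True)
c=lambda x,y:(285+x/4,140+y/4)
d=lambda x,y:(225+x/4,170+y/4)
L=atz(t,*c(110,305),0);R=atz(t,*c(322,343),0)
print("foot top",L,R,np.linalg.norm(L-R))
L2=atz(s,*d(320,150),0);R2=atz(s,*d(323,324),0)
print("foot side",L2,R2,np.linalg.norm(L2-R2))
for nm,a,b in (("roofL",c(118,166),d(463,68)),("roofR",c(365,208),d(490,292)),("backR",c(385,105),d(632,275)),("backL",c(133,65),d(588,50))):
    print(nm,tri(t,a,s,b))
A=atz(t,*c(130,405),.016);B=atz(t,*c(295,440),.016);print("rod",A,B,np.linalg.norm(A-B),(A+B)/2)
for p in (c(445,450),c(383,550)): print("small",atz(t,*p,.012))
for p in ((238,229),(267,276)): print("big",atz(t,*p,.018))
A=atz(s,*d(200,165),.016);B=atz(s,*d(180,318),.016);print("rod side",A,B)
E
```

```text
foot top [0.5475 0.0198 0.    ] [ 0.5213 -0.136   0.    ] 0.15791880698461253
foot side [0.5515 0.0187 0.    ] [ 0.5279 -0.1159  0.    ] 0.13661387680433087
roofL (array([0.6403, 0.0144, 0.0553]), np.float64(0.0013942112207872867))
roofR (array([ 0.6105, -0.1608,  0.06  ]), np.float64(0.0005577976407543519))
backR (array([ 0.6828, -0.1743,  0.0709]), np.float64(0.0004390518712159131))
backL (array([0.7141, 0.0045, 0.0635]), np.float64(0.004132558709080932))
rod [0.4727 0.0039 0.016 ] [ 0.4491 -0.1145  0.016 ] 0.12079226782382788 [ 0.4609 -0.0553  0.016 ]
small [ 0.4436 -0.2224  0.012 ]
small [ 0.3724 -0.1771  0.012 ]
big [0.505  0.2339 0.018 ]
big [0.3723 0.1455 0.018 ]
rod side [0.4758 0.0068 0.016 ] [ 0.4496 -0.107   0.016 ]
```

Measured: ramp yaw is about -0.168, foot middle about (0.536,-0.058), and the guard's front edge about 98 mm up the slope, which puts the catch line near 92 mm. The rod is 120 mm long as specified, about 74 mm before the foot. Next I turn and tilt the tool up here and part-close the fingers to about 40 mm.

>>> {"fn": "arm_command", "kwargs": {"plan": [0,0,0,0,0,-7.5,0.58,0,0,0,0,0,-7.5,0.58,0,0,0,0,-10,0,0.58,0,0,0,0,-10,0,0.58,0,0,0,0,-10,0,0.58,0,0,0,0,-10,0,0.58]}}

```text
time: 1.05
tool_pos: [0.2284, 0.5007, 0.2147]
ee_rot: [3.138, 0.703, 2.973]
wrist_force: [-0.5, -1.2, -0.7]
width: 0.0405
```

```bash
cat >> h.py <<'E'
from scipy.spatial.transform import Rotation as Ro
psi=-0.168;F=np.array([.536,-.058,0.]);eu=np.array([np.cos(psi),np.sin(psi),0]);ey=np.array([-np.sin(psi),np.cos(psi),0]);ez=np.array([0,0,1.])
a8=np.radians(8)
def st(goal=None):
    o=robot.get_obs();R=Ro.from_euler("xyz",o["ee_rot"]).as_matrix();p=o["tool_pos"]
    np.set_printoptions(precision=4,suppress=True)
    d=p-F;h,l,z=d@eu,d@ey,p[2]
    print("t",round(o["time"],2),"p",p,"rpy",o["ee_rot"],"w",o["width"],"F",o["wrist_force"],"q",o["joint_positions"])
    print("ramp h,l,z",np.array([h,l,z]),"s,n",h*np.cos(a8)+z*np.sin(a8),-h*np.sin(a8)+z*np.cos(a8))
    zt=R[:,2];print("tilt",np.degrees(np.arctan2(zt@eu,-zt[2])),"yaw err",np.degrees(np.arctan2(R[:,1]@eu,R[:,1]@ey)),"roll",R[2,1])
    print("tool axes: eu",R.T@eu,"ey",R.T@ey,"ez",R.T@ez,"slope",R.T@(eu*np.cos(a8)+ez*np.sin(a8)))
    if goal is not None:
        g=F+goal[0]*eu+goal[1]*ey;g[2]=goal[2];print("to goal cm",R.T@(g-p)*100)
    return o,R
E
python3 -c "
from h import *
st((-.135,0,.12))"
```

```text
t 1.05 p [0.2284 0.5007 0.2147] rpy [3.1376 0.7035 2.9729] w 0.04054255457759517 F [-0.5132 -1.1787 -0.7433] q [ 1.4471  0.0872  1.5301 -0.7029  1.5604  0.0645]
ramp h,l,z [-0.3967  0.4994  0.2147] s,n -0.36296759829261294 0.26786162535785746
tilt 40.30578493093781 yaw err -0.10821723677107407 roll 0.003042674308260572
tool axes: eu [-0.7626 -0.0019  0.6469] ey [0.0005 1.     0.0035] ez [-0.6469  0.003  -0.7626] slope [-0.8452 -0.0014  0.5344]
to goal cm [-13.8564 -50.0211  23.9772]
```

>>> {"fn": "arm_command", "kwargs": {"plan": [-0.87,-3.12,1.5,0,0,0,0.58,-0.87,-3.12,1.5,0,0,0,0.58,-0.87,-3.12,1.5,0,0,0,0.58,-0.87,-3.12,1.5,0,0,0,0.58,-0.87,-3.12,1.5,0,0,0,0.58,-0.87,-3.12,1.5,0,0,0,0.58,-0.87,-3.12,1.5,0,0,0,0.58,-0.87,-3.12,1.5,0,0,0,0.58]}}

```text
time: 2.05
tool_pos: [0.3159, 0.2315, 0.1661]
ee_rot: [3.141, 0.698, 2.975]
wrist_force: [-0.3, -0.6, -0.2]
width: 0.0394
```

>>> {"fn": "arm_command", "kwargs": {"plan": [-0.87,-3.12,1.5,0,0,0,0.58,-0.87,-3.12,1.5,0,0,0,0.58,-0.87,-3.12,1.5,0,0,0,0.58,-0.87,-3.12,1.5,0,0,0,0.58,-0.87,-3.12,1.5,0,0,0,0.58,-0.87,-3.12,1.5,0,0,0,0.58,-0.87,-3.12,1.5,0,0,0,0.58,-0.87,-3.12,1.5,0,0,0,0.58]}}

```text
time: 3.05
tool_pos: [0.4196, -0.025, 0.1165]
ee_rot: [-3.128, 0.69, 2.974]
wrist_force: [-0.2, -0.3, -0.5]
width: 0.0397
```

```bash
python3 -c "
from h import *
st((-.135,0,.018))
s=cam('top');crop(s,240,140,440,290,4,'t2.png')"
```

```text
t 3.05 p [ 0.4196 -0.025   0.1165] rpy [-3.128   0.6905  2.9739] w 0.03966614787354345 F [-0.1777 -0.3113 -0.4543] q [-0.2007 -0.7344  2.3143  0.0097  0.8712 -1.6025]
ramp h,l,z [-0.1202  0.0131  0.1165] s,n -0.10285529064594828 0.13208227686172333
tilt 39.561238589708886 yaw err 0.478357230553464 roll -0.010497823530480302
tool axes: eu [-0.7709  0.0083  0.6368] ey [-0.0002  0.9999 -0.0134] ez [-0.6369 -0.0105 -0.7709] slope [-0.8521  0.0068  0.5234]
to goal cm [ 7.4108 -1.2155  6.6691]
```

View pics/t2.png

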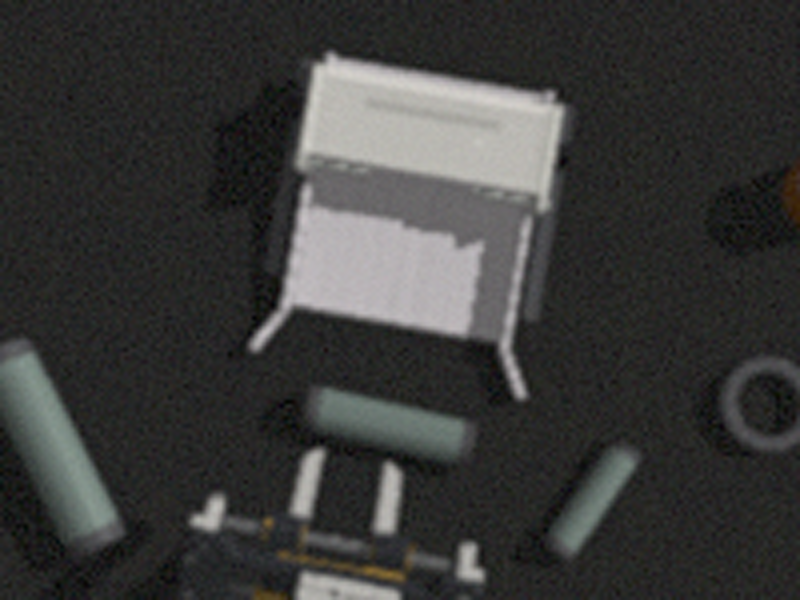

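The top crop shows the fingers behind the rod, which hasn't moved, with the left finger at (318,455) and the right at (392,465). Joint 2 is near its limit, so I descend in stages.

>>> {"fn": "arm_command", "kwargs": {"plan": [0,0,0,0,0,0,0.58,0.63,-0.6,0.77,0,0,0,0.58,0.63,-0.6,0.77,0,0,0,0.58,0.63,0,0.77,0,0,0,0.58,0.63,0,0.77,0,0,0,0.58,0,0,0,0,0,0,0.58]}}

```text
time: 3.85
tool_pos: [0.4168, -0.035, 0.0752]
ee_rot: [-3.128, 0.687, 2.976]
wrist_force: [0.1, -0.8, 0.6]
width: 0.0397
```

```bash
python3 -c "
from h import *
st((-.123,0,.018))"
```

```text
t 3.85 p [ 0.4168 -0.035   0.0752] rpy [-3.1282  0.6868  2.976 ] w 0.0396867775510859 F [ 0.0915 -0.773   0.6352] q [-0.2556 -0.7032  2.384   0.0624  0.7761 -1.6851]
ramp h,l,z [-0.1214  0.0028  0.0752] s,n -0.10970866438837713 0.09133469895081849
tilt 39.34954563075992 yaw err 0.3461303274444992 roll -0.010332436856410575
tool axes: eu [-0.7733  0.006   0.634 ] ey [-0.0019  0.9999 -0.0118] ez [-0.634  -0.0103 -0.7732] slope [-0.854   0.0045  0.5202]
to goal cm [ 3.7532 -0.2213  4.32  ]
```

>>> {"fn": "arm_command", "kwargs": {"plan": [0.75,-0.05,0.86,-0.75,-1,0,0.58,0.75,-0.05,0.86,0,0,0,0.58,0.75,-0.05,0.86,0,0,0,0.58,0.75,-0.05,0.86,0,0,0,0.58,0.55,-0.02,0.66,0,0,0,0.58,0,0,0,0,0,0,0.58]}}

```text
time: 4.6
tool_pos: [0.4159, -0.0381, 0.0211]
ee_rot: [-3.141, 0.704, 2.974]
wrist_force: [0.2, -0.3, 0.5]
width: 0.0392
```

```bash
python3 -c "
from h import *
st((-.123,0,.018))
s=cam('top');crop(s,270,140,430,290,4,'t3.png')
s=cam('side');crop(s,225,170,405,285,4,'s3.png')"
```

```text
t 4.6 p [ 0.4159 -0.0381  0.0211] rpy [-3.1413  0.7042  2.9742] w 0.03919498584242792 F [ 0.2258 -0.269   0.538 ] q [-0.2962 -0.6301  2.477   0.1474  0.5995 -1.7912]
ramp h,l,z [-0.1218 -0.0004  0.0211] s,n -0.11764188576318478 0.03784534568484939
tilt 40.35048171526104 yaw err -0.023415577619311078 roll -0.0002466049595906544
tool axes: eu [-0.7621 -0.0004  0.6475] ey [-0.0005  1.      0.0001] ez [-0.6475 -0.0002 -0.7621] slope [-0.8448 -0.0004  0.5351]
to goal cm [0.2952 0.0434 0.1566]
```

View pics/t3.png

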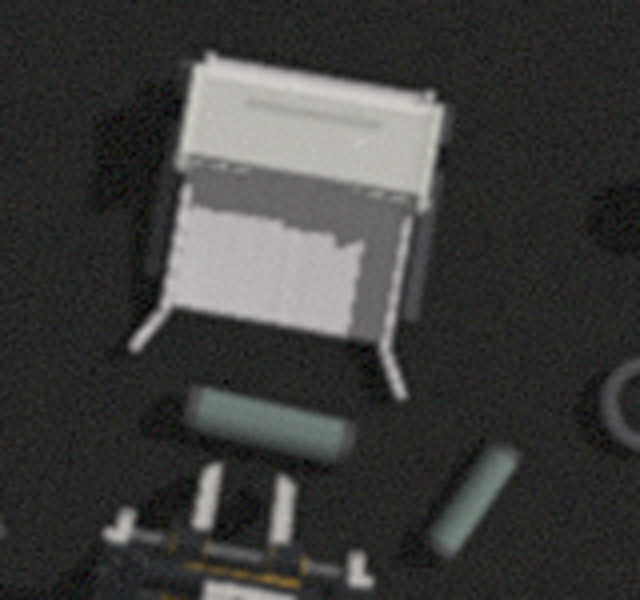

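View pics/s3.png

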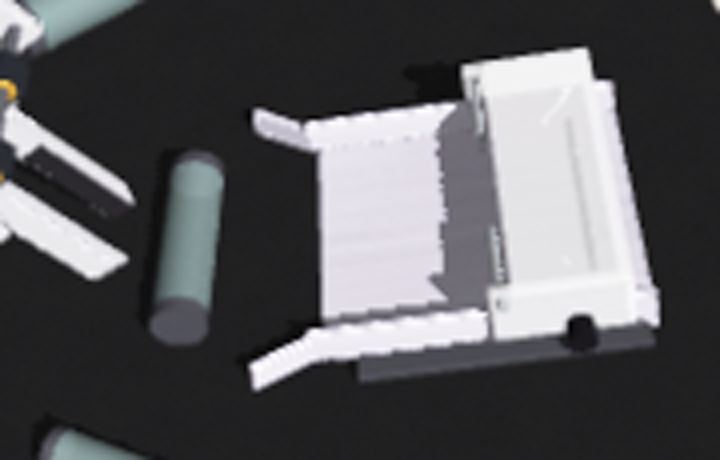

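The fingers are down about 20 mm behind the rod, which is untouched. I lower 3 mm and creep forward.

>>> {"fn": "arm_command", "kwargs": {"plan": [0.2,-0.1,0.23,0,0,0,0.58,-0.46,0,0.39,0,0,0,0.58,-0.46,0,0.39,0,0,0,0.58,-0.23,0,0.195,0,0,0,0.58,-0.23,0,0.195,0,0,0,0.58,-0.23,0,0.195,0,0,0,0.58,-0.23,0,0.195,0,0,0,0.58,-0.23,0,0.195,0,0,0,0.58]}}

```text
time: 5.7
tool_pos: [0.4447, -0.0444, 0.0217]
ee_rot: [-3.139, 0.711, 2.975]
wrist_force: [-6.4, 0.8, 9.6]
width: 0.0395
```

```bash
python3 -c "
from h import *
st((-.08,-.001,.018))
s=cam('top');crop(s,270,140,430,290,4,'t4.png')
s=cam('side');crop(s,225,170,405,285,4,'s4.png')"
```

```text
t 5.7 p [ 0.4447 -0.0444  0.0217] rpy [-3.1395  0.7111  2.9755] w 0.03947031916844252 F [-6.3937  0.824   9.5995] q [-0.2847 -0.5112  2.425   0.1504  0.5249 -1.7912]
ramp h,l,z [-0.0922 -0.0018  0.0217] s,n -0.08832738760075814 0.034323739236526395
tilt 40.74372239959422 yaw err -0.027730771491030218 roll -0.001620930317942082
tool axes: eu [-0.7576 -0.0005  0.6527] ey [-0.0014  1.     -0.0009] ez [-0.6527 -0.0016 -0.7576] slope [-0.8411 -0.0007  0.5409]
to goal cm [-0.6865  0.082   1.0792]
```

View pics/t4.png

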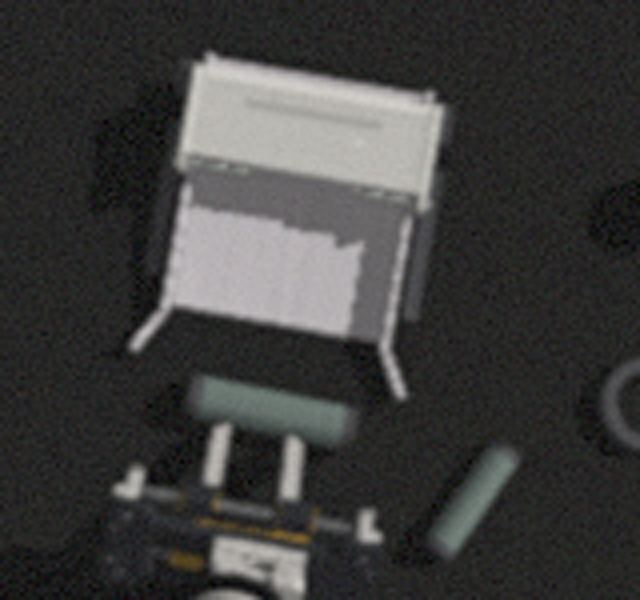

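View pics/s4.png

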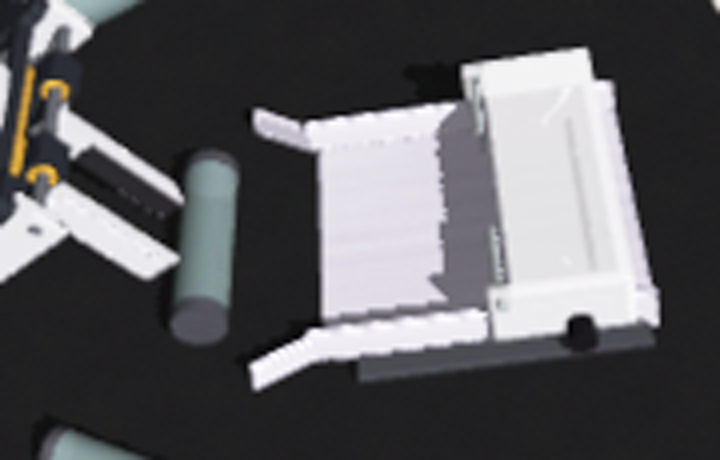

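The rod is nudged straight ahead and lies square. But the wrist reads 9.6 N up and 6.4 N back, so the fingers meet it above centre and wedge it against the bench. I'll back off, use 30° tilt for the bench stretch so the contact is below centre, and re-approach lower.

>>> {"fn": "arm_command", "kwargs": {"plan": [0.38,0,-0.33,0,0,0,0.58,0.38,0,-0.33,0,0,0,0.58,0.76,0,-0.66,0,0,0,0.58,0,0,0,0,10,0,0.58,0,0,0,0,0,0,0.58]}}

```text
time: 6.42
tool_pos: [0.4259, -0.041, 0.0223]
ee_rot: [-3.14, 0.537, 2.975]
wrist_force: [0.6, -0.1, 0.1]
width: 0.0395
```

```bash
python3 -c "
from h import *
st((-.11,-.002,.014))
s=cam('top');crop(s,270,140,430,290,4,'t5.png')"
```

```text
t 6.42 p [ 0.4259 -0.041   0.0223] rpy [-3.1402  0.5374  2.9755] w 0.03949273587776395 F [ 0.5803 -0.1073  0.0686] q [-0.2709 -0.4755  2.3268  0.0761  0.7567 -1.7163]
ramp h,l,z [-0.1114 -0.0016  0.0223] s,n -0.10721742081818515 0.03761430574533567
tilt 30.788389244788334 yaw err -0.0680058139624421 roll -0.0011812547684931923
tool axes: eu [-0.8591 -0.0012  0.5119] ey [-0.0016  1.     -0.0004] ez [-0.5119 -0.0012 -0.8591] slope [-0.9219 -0.0013  0.3873]
to goal cm [ 0.3052 -0.0345  0.7874]
```

View pics/t5.png

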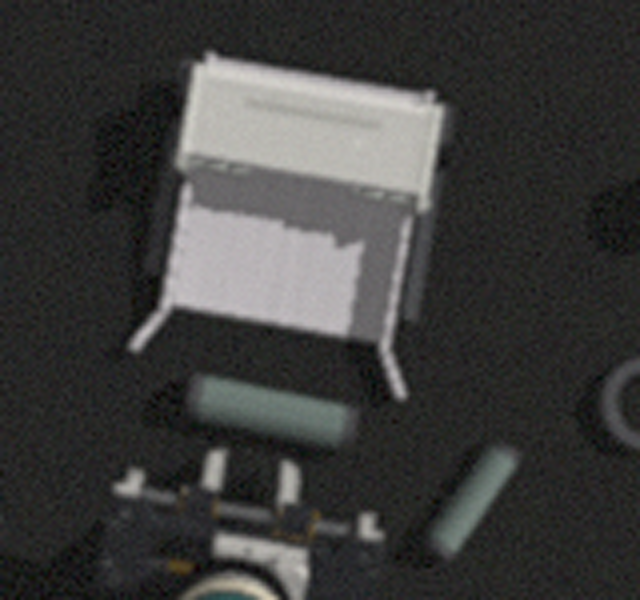

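The rod stayed put, square to the ramp. I lower the tip to z = 0.014.

>>> {"fn": "arm_command", "kwargs": {"plan": [0.15,0,0.4,0,0,0,0.58,0.15,0,0.39,0,0,0,0.58,0,0,0,0,0,0,0.58]}}

```text
time: 6.85
tool_pos: [0.424, -0.0404, 0.0109]
ee_rot: [-3.141, 0.532, 2.974]
wrist_force: [-4.8, 1.0, 6.5]
width: 0.0396
```

```bash
python3 -c "
from h import *
st((-.08,-.002,.014))"
```

```text
t 6.85 p [ 0.424  -0.0404  0.0109] rpy [-3.1412  0.5318  2.9745] w 0.039629606356035886 F [-4.7773  0.9541  6.5214] q [-0.2706 -0.4572  2.3401  0.078   0.7307 -1.7182]
ramp h,l,z [-0.1134 -0.0014  0.0109] s,n -0.11073720071866198 0.026550662637575006
tilt 30.472299586332838 yaw err -0.0390509607413987 roll -0.00032230759178870916
tool axes: eu [-0.8619 -0.0007  0.5071] ey [-0.0008  1.      0.0001] ez [-0.5071 -0.0003 -0.8619] slope [-0.9241 -0.0007  0.3822]
to goal cm [-3.0329 -0.0666  1.4226]
```

>>> {"fn": "arm_command", "kwargs": {"plan": [-0.15,0,-0.26,0,0,0,0.58,0,0,0,0,0,0,0.58]}}

```text
time: 7.1
tool_pos: [0.4242, -0.0405, 0.0138]
ee_rot: [-3.141, 0.532, 2.974]
wrist_force: [-0.7, -0.0, -0.4]
width: 0.0392
```

```bash
python3 -c "
from h import *
st((-.08,-.002,.014))
cams.snapshot('top');st((-.08,-.002,.014))"
```

```text
t 7.1 p [ 0.4242 -0.0405  0.0138] rpy [-3.1409  0.5318  2.9744] w 0.03922749320456611 F [-0.6885 -0.0035 -0.3945] q [-0.2706 -0.4622  2.3362  0.0768  0.7395 -1.7168]
ramp h,l,z [-0.1132 -0.0015  0.0138] s,n -0.11016311664862621 0.029458165308632794
tilt 30.472520708996594 yaw err -0.029099770262901857 roll -0.000554425644503885
tool axes: eu [-0.8619 -0.0005  0.5071] ey [-0.0007  1.     -0.0002] ez [-0.5071 -0.0006 -0.8619] slope [-0.9241 -0.0006  0.3822]
to goal cm [-2.8687 -0.054   1.6694]
t 7.15 p [ 0.4242 -0.0405  0.0138] rpy [-3.141   0.5316  2.9744] w 0.03915451550916046 F [-0.071   0.0385  0.5839] q [-0.2706 -0.462   2.3361  0.0768  0.7396 -1.7167]
ramp h,l,z [-0.1132 -0.0015  0.0138] s,n -0.11017069772694457 0.029404208895733953
tilt 30.460884054210467 yaw err -0.026383924201395324 roll -0.0005129519120445347
tool axes: eu [-0.862  -0.0005  0.5069] ey [-0.0007  1.     -0.0002] ez [-0.5069 -0.0005 -0.862 ] slope [-0.9241 -0.0005  0.3821]
to goal cm [-2.8718 -0.0534  1.6641]
```

>>> {"fn": "arm_command", "kwargs": {"plan": [-0.69,0,0.405,0,0,0,0.58,-0.69,0,0.405,0,0,0,0.58,-0.26,0,0.152,0,0,0,0.58,-0.26,0,0.152,0,0,0,0.58,-0.26,0,0.152,0,0,0,0.58,-0.26,0,0.152,0,0,0,0.58,-0.26,0,0.152,0,0,0,0.58,-0.26,0,0.152,0,0,0,0.58]}}

```text
time: 8.15
tool_pos: [0.4584, -0.0464, 0.0144]
ee_rot: [-3.141, 0.532, 2.974]
wrist_force: [-0.1, -0.4, 0.6]
width: 0.0398
```

```bash
python3 -c "
from h import *
st((-.03,-.002,.014))
s=cam('top');crop(s,270,140,430,290,4,'t6.png')
s=cam('side');crop(s,225,170,405,285,4,'s6.png')"
```

```text
t 8.15 p [ 0.4584 -0.0464  0.0144] rpy [-3.1409  0.5322  2.9744] w 0.03976703736789902 F [-0.1307 -0.4399  0.6279] q [-0.258  -0.3497  2.2677  0.0709  0.6944 -1.7036]
ramp h,l,z [-0.0785 -0.0015  0.0144] s,n -0.07569885589593843 0.02520754692561499
tilt 30.492461513495964 yaw err -0.025817278217563955 roll -0.0006227192812955293
tool axes: eu [-0.8617 -0.0005  0.5074] ey [-0.0007  1.     -0.0003] ez [-0.5074 -0.0006 -0.8617] slope [-0.9239 -0.0005  0.3826]
to goal cm [-4.155  -0.0506  2.4963]
```

View pics/t6.png

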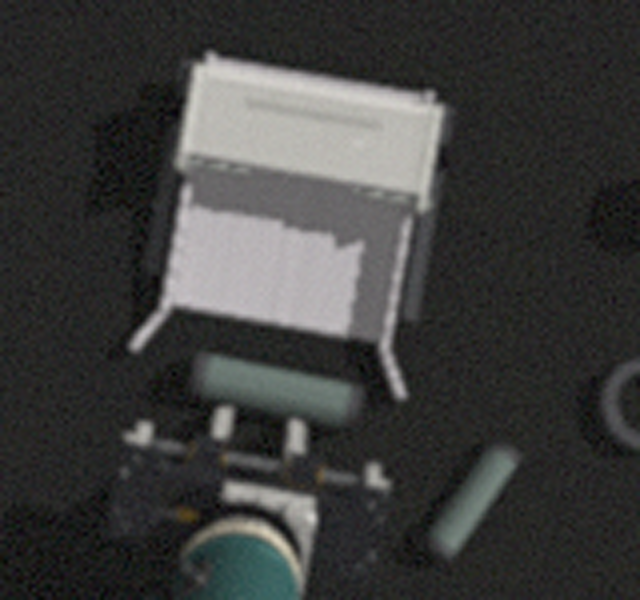

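View pics/s6.png

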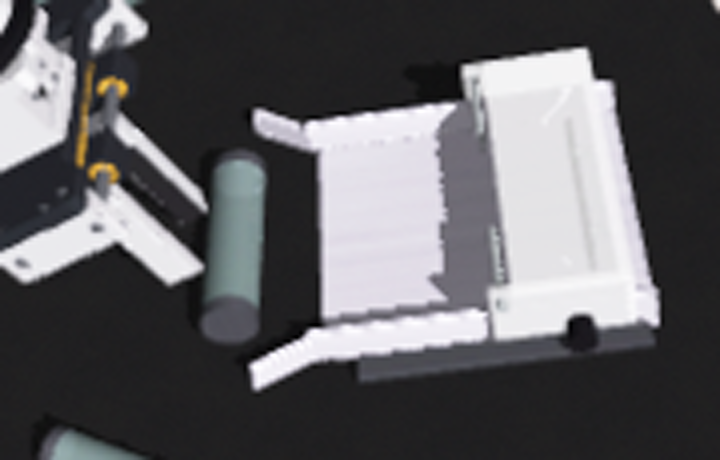

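The rod now rolls freely in front of the fingers, with almost no force. Continuing level towards the foot.

>>> {"fn": "arm_command", "kwargs": {"plan": [-0.43,0,0.254,0,0,0,0.58,-0.43,0,0.254,0,0,0,0.58,-0.43,0,0.254,0,0,0,0.58,-0.43,0,0.254,0,0,0,0.58,-0.43,0,0.254,0,0,0,0.58,-0.43,0,0.254,0,0,0,0.58,-0.43,0,0.254,0,0,0,0.58,-0.43,0,0.254,0,0,0,0.58]}}

```text
time: 9.25
tool_pos: [0.4979, -0.053, 0.0143]
ee_rot: [-3.141, 0.532, 2.974]
wrist_force: [-0.2, 0.7, -0.7]
width: 0.0393
```

```bash
python3 -c "
from h import *
st((-.0045,-.002,.014))
s=cam('top');crop(s,270,140,430,290,4,'t7.png')
s=cam('side');crop(s,225,170,405,285,4,'s7.png')"
```

```text
t 9.25 p [ 0.4979 -0.053   0.0143] rpy [-3.1409  0.532   2.9744] w 0.03929128788973683 F [-0.2055  0.71   -0.7221] q [-0.2467 -0.2329  2.1861  0.0648  0.6588 -1.6907]
ramp h,l,z [-0.0384 -0.0015  0.0143] s,n -0.036017332384537366 0.019511841147045645
tilt 30.484175363627447 yaw err -0.027951834431043526 roll -0.0005612552803924281
tool axes: eu [-0.8618 -0.0005  0.5073] ey [-0.0007  1.     -0.0002] ez [-0.5073 -0.0006 -0.8618] slope [-0.924  -0.0006  0.3824]
to goal cm [-2.9041 -0.0554  1.7455]
```

View pics/t7.png

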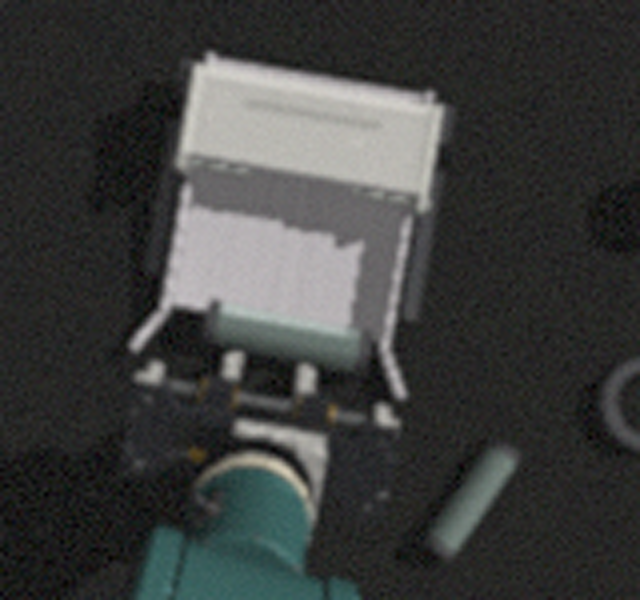

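View pics/s7.png

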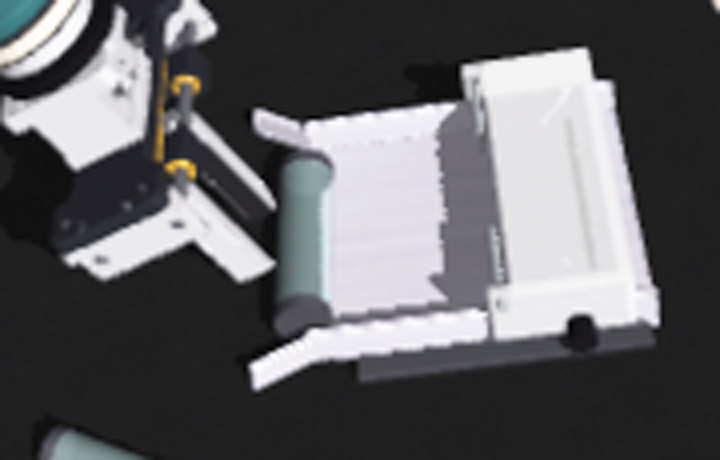

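```bash
python3 -c "
from h import *
s=cam('top')
for p in ((213,319),(369,347)):
    q=atz(s,270+p[0]/4,140+p[1]/4,.017)-F;print(q@eu,q@ey)
crop(s,315,205,375,245,12,'t8.png')"
```

```text
-0.008576430221406939 0.04530261863528806
-0.008430151147708793 -0.06917827895797132
```

View pics/t8.png

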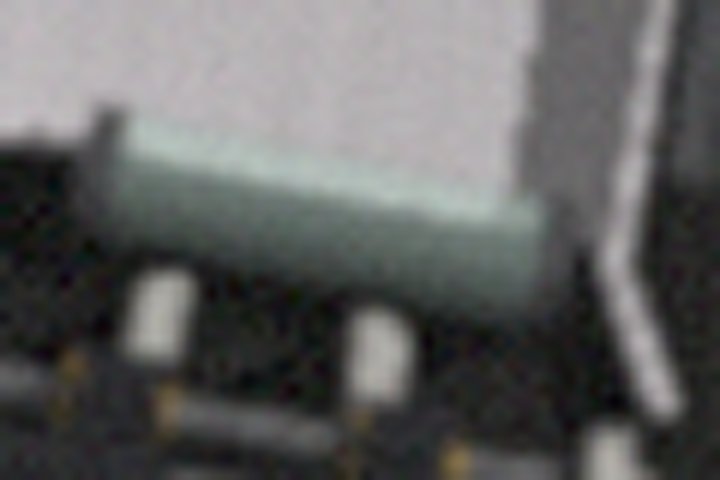

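The rod is square at the foot. Its right end is about 7 mm clear of the rail. On to the start of the slope.

>>> {"fn": "arm_command", "kwargs": {"plan": [-0.43,0,0.254,0,0,0,0.58,-0.43,0,0.254,0,0,0,0.58,-0.43,0,0.254,0,0,0,0.58,-0.43,0,0.254,0,0,0,0.58,-0.43,0,0.254,0,0,0,0.58,-0.43,0,0.254,0,0,0,0.58,-0.35,0,0.2,0,0,0,0.58]}}

```text
time: 10.28
tool_pos: [0.5314, -0.0587, 0.0143]
ee_rot: [-3.141, 0.532, 2.974]
wrist_force: [-1.4, -0.0, 0.7]
width: 0.0394
```

```bash
python3 -c "
from h import *
st()
s=cam('top');crop(s,270,140,430,290,4,'t9.png')
s=cam('side');crop(s,225,170,405,285,4,'s9.png')"
```

```text
t 10.28 p [ 0.5314 -0.0587  0.0143] rpy [-3.141   0.532   2.9744] w 0.03944995076660332 F [-1.4131 -0.0457  0.7326] q [-0.2392 -0.1437  2.1145  0.06    0.6407 -1.681 ]
ramp h,l,z [-0.0044 -0.0014  0.0143] s,n -0.002339208521998701 0.0147786862030187
tilt 30.483761956087243 yaw err -0.02737201116116218 roll -0.0005378210894952037
tool axes: eu [-0.8618 -0.0005  0.5073] ey [-0.0007  1.     -0.0002] ez [-0.5073 -0.0005 -0.8618] slope [-0.924  -0.0005  0.3824]
```

View pics/t9.png

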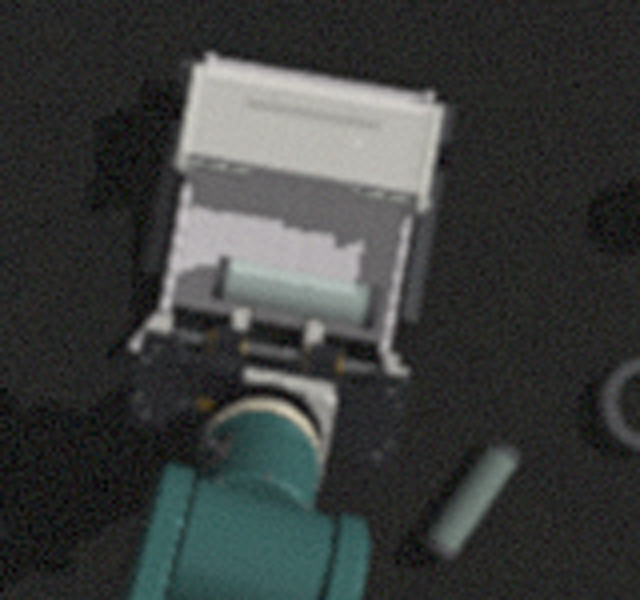

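View pics/s9.png

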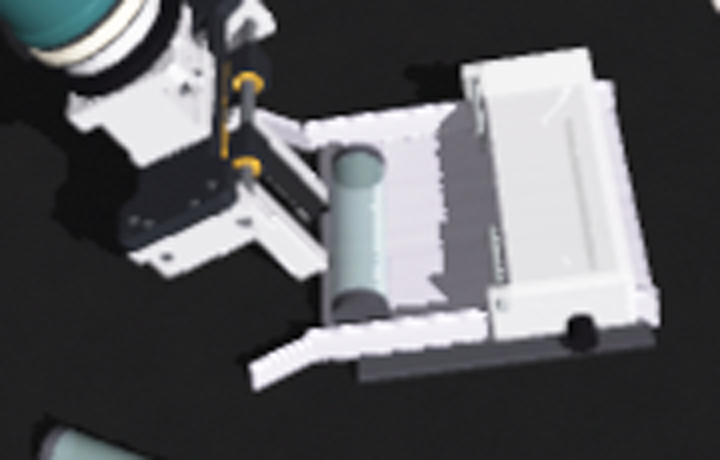

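The rod is on the ramp and square, with 1.4 N on the wrist. I follow the slope and bring the tilt up to 40° as I go.

>>> {"fn": "arm_command", "kwargs": {"plan": [-0.462,0,0.191,0,-2.5,0,0.58,-0.453,0,0.211,0,-2.5,0,0.58,-0.444,0,0.231,0,-2.5,0,0.58,-0.433,0,0.25,0,-2.5,0,0.58,-0.422,0,0.268,0,0,0,0.58,-0.422,0,0.268,0,0,0,0.58,-0.422,0,0.268,0,0,0,0.58]}}

```text
time: 11.25
tool_pos: [0.5663, -0.0646, 0.02]
ee_rot: [-3.141, 0.708, 2.975]
wrist_force: [-1.4, -0.2, 0.5]
width: 0.0392
```

```bash
python3 -c "
from h import *
st()
s=cam('top');crop(s,270,140,430,290,4,'t10.png')
s=cam('side');crop(s,225,170,405,285,4,'s10.png')"
```

```text
t 11.25 p [ 0.5663 -0.0646  0.02  ] rpy [-3.1406  0.7075  2.9748] w 0.039241727508000146 F [-1.4169 -0.2136  0.4904] q [-0.2421 -0.124   2.1689  0.1254  0.3934 -1.744 ]
ramp h,l,z [ 0.0309 -0.0015  0.02  ] s,n 0.03343087348638837 0.015496115176790864
tilt 40.537473070859114 yaw err -0.031759520684387005 roll -0.0007430458885397603
tool axes: eu [-0.76   -0.0006  0.6499] ey [-0.0009  1.     -0.0002] ez [-0.6499 -0.0007 -0.76  ] slope [-0.843  -0.0007  0.5379]
```

View pics/t10.png

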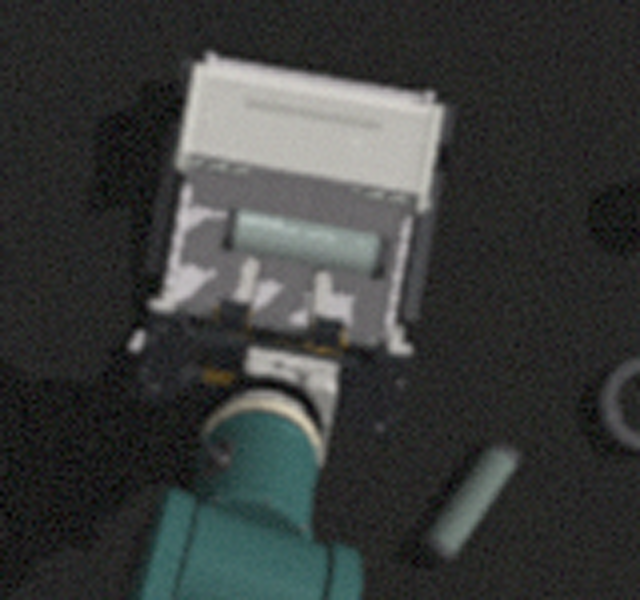

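View pics/s10.png

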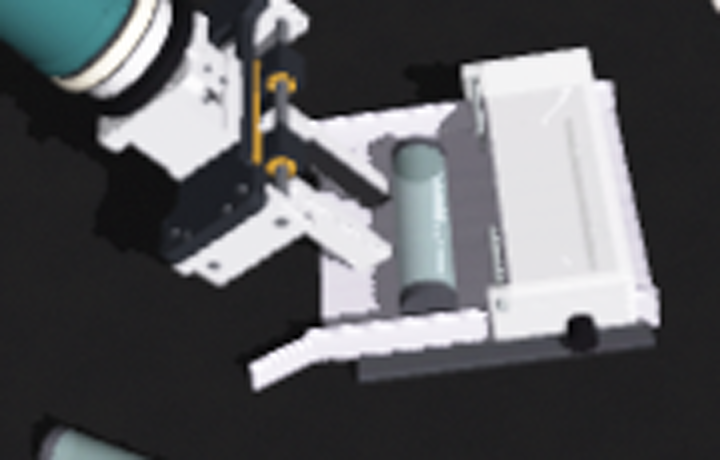

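The fingers are square behind the rod, whose centre is about 60 mm up, just before the catches. Continuing a little slower.

>>> {"fn": "arm_command", "kwargs": {"plan": [-0.337,0,0.217,0,0,0,0.58,-0.337,0,0.217,0,0,0,0.58,-0.337,0,0.217,0,0,0,0.58,-0.337,0,0.217,0,0,0,0.58,-0.337,0,0.217,0,0,0,0.58,-0.337,0,0.217,0,0,0,0.58,-0.337,0,0.217,0,0,0,0.58]}}

```text
time: 12.22
tool_pos: [0.5925, -0.069, 0.0226]
ee_rot: [-3.141, 0.705, 2.975]
wrist_force: [-3.1, 0.8, 0.6]
width: 0.0391
```

```bash
python3 -c "
from h import *
st()
s=cam('top');crop(s,290,140,410,240,6,'t11.png')
s=cam('side');crop(s,285,170,405,270,6,'s11.png')"
```

```text
t 12.22 p [ 0.5925 -0.069   0.0226] rpy [-3.1409  0.7053  2.9747] w 0.03914383577091969 F [-3.1195  0.8341  0.5926] q [-0.2366 -0.0637  2.1073  0.1153  0.3962 -1.7303]
ramp h,l,z [ 0.0575 -0.0014  0.0226] s,n 0.06009297845629165 0.014327431721827447
tilt 40.4125778391932 yaw err -0.03531720937723802 roll -0.0005632245828435176
tool axes: eu [-0.7614 -0.0006  0.6483] ey [-0.0008  1.     -0.    ] ez [-0.6483 -0.0006 -0.7614] slope [-0.8442 -0.0007  0.536 ]
```

View pics/t11.png

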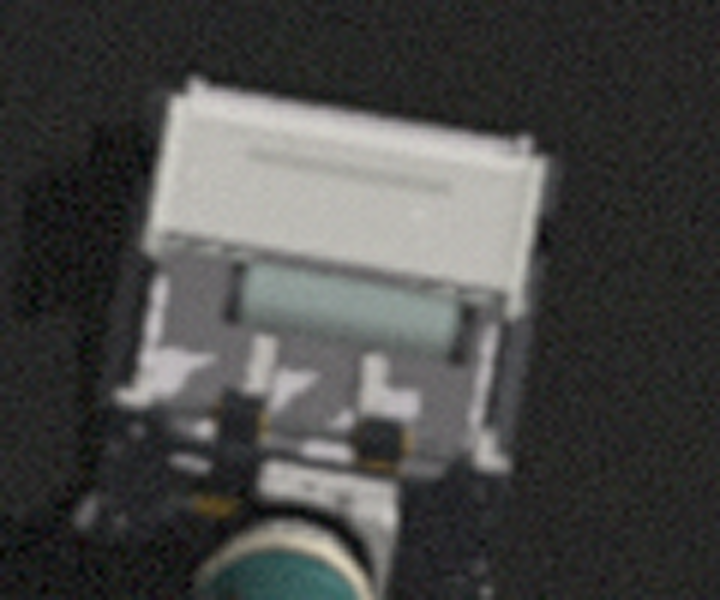

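View pics/s11.png

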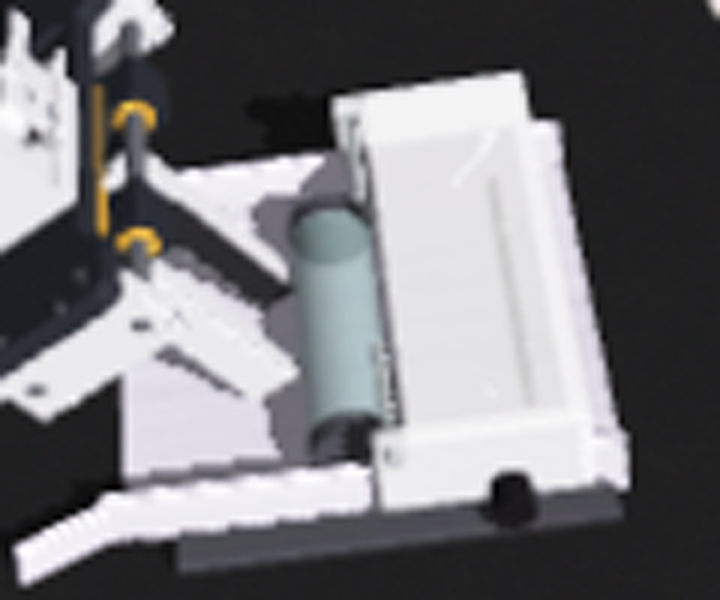

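Force is up to 3 N as the rod starts to lift the catches, and it is still square. Continuing.

>>> {"fn": "arm_command", "kwargs": {"plan": [-0.34,0,0.212,0,0,0,0.58,-0.34,0,0.212,0,0,0,0.58,-0.34,0,0.212,0,0,0,0.58,-0.34,0,0.212,0,0,0,0.58,-0.34,0,0.212,0,0,0,0.58,-0.34,0,0.212,0,0,0,0.58]}}

```text
time: 13.08
tool_pos: [0.6159, -0.0729, 0.0259]
ee_rot: [-3.141, 0.705, 2.975]
wrist_force: [-4.1, 1.2, -1.8]
width: 0.0393
```

```bash
python3 -c "
from h import *
st()
s=cam('top');crop(s,290,140,410,240,6,'t12.png')
s=cam('side');crop(s,285,170,405,270,6,'s12.png')"
```

```text
t 13.07 p [ 0.6159 -0.0729  0.0259] rpy [-3.141   0.7053  2.9746] w 0.03932949190931098 F [-4.0524  1.1898 -1.7817] q [-0.2323 -0.0148  2.052   0.1068  0.4022 -1.7189]
ramp h,l,z [ 0.0813 -0.0013  0.0259] s,n 0.08408891374221707 0.014380069674747963
tilt 40.40871294919489 yaw err -0.03512428809152943 roll -0.00046799524759771893
tool axes: eu [-0.7614 -0.0006  0.6482] ey [-0.0008  1.      0.    ] ez [-0.6482 -0.0005 -0.7614] slope [-0.8442 -0.0007  0.536 ]
```

View pics/t12.png

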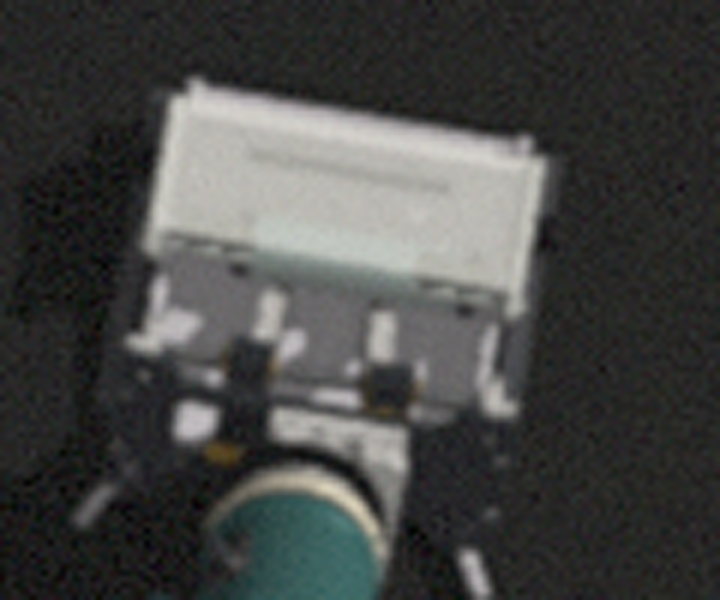

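View pics/s12.png

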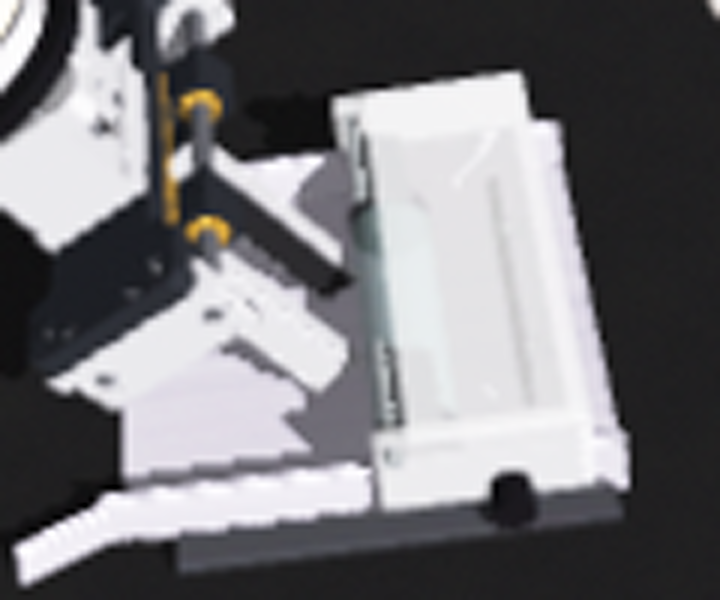

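The rod is seen through the guard, under the raised catches, and still square. I ease on more finely and watch the force.

>>> {"fn": "arm_command", "kwargs": {"plan": [-0.253,0,0.16,0,0,0,0.58,-0.253,0,0.16,0,0,0,0.58,-0.253,0,0.16,0,0,0,0.58,-0.127,0,0.08,0,0,0,0.58]}}

```text
time: 13.68
tool_pos: [0.6271, -0.075, 0.0289]
ee_rot: [-3.141, 0.708, 2.975]
wrist_force: [-4.6, 1.7, 1.9]
width: 0.0394
```

>>> {"fn": "arm_command", "kwargs": {"plan": [-0.127,0,0.08,0,0,0,0.58]}}

```text
time: 13.8
tool_pos: [0.6285, -0.0752, 0.0291]
ee_rot: [-3.141, 0.708, 2.975]
wrist_force: [-5.0, 0.1, 0.9]
width: 0.0393
```

>>> {"fn": "arm_command", "kwargs": {"plan": [-0.127,0,0.08,0,0,0,0.58]}}

```text
time: 13.92
tool_pos: [0.6299, -0.0754, 0.0293]
ee_rot: [-3.141, 0.708, 2.975]
wrist_force: [-3.9, 1.0, 0.8]
width: 0.0396
```

```bash
python3 -c "
from h import *
st()
s=cam('top');crop(s,290,140,410,240,6,'t13.png')
s=cam('side');crop(s,285,170,405,270,6,'s13.png')"
```

```text
t 13.93 p [ 0.6299 -0.0754  0.0293] rpy [-3.1407  0.7083  2.9746] w 0.03956083940256494 F [-3.9266  1.0003  0.7591] q [-0.2304  0.0108  2.0198  0.1022  0.4055 -1.7129]
ramp h,l,z [ 0.0955 -0.0015  0.0293] s,n 0.09868632045809644 0.015729666939971982
tilt 40.58188813215694 yaw err -0.02130411780924743 roll -0.0006957409587005359
tool axes: eu [-0.7595 -0.0004  0.6505] ey [-0.0007  1.     -0.0003] ez [-0.6505 -0.0007 -0.7595] slope [-0.8426 -0.0005  0.5385]
```

View pics/t13.png

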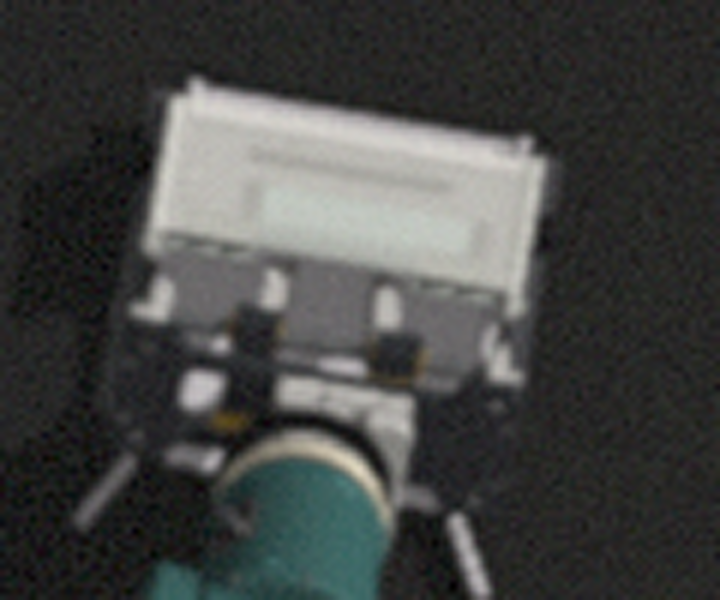

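View pics/s13.png

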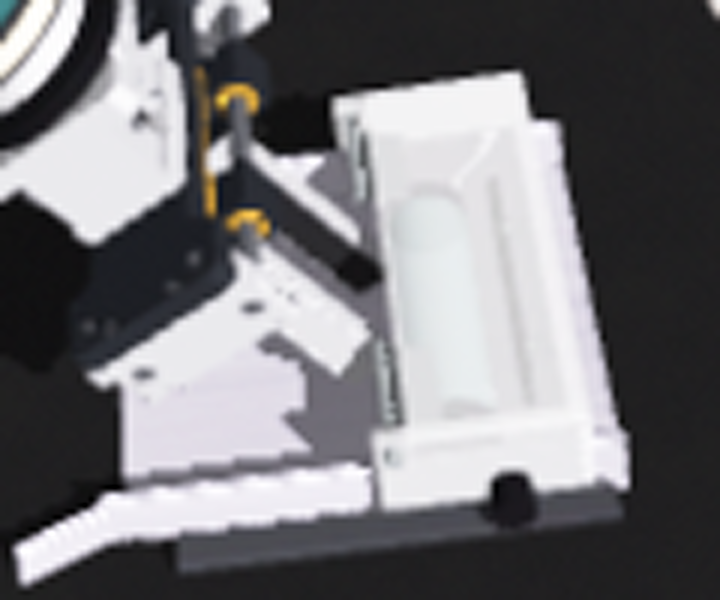

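>>> {"fn": "arm_command", "kwargs": {"plan": [-0.122,0,0.09,0,0,0,0.58]}}

```text
time: 14.15
tool_pos: [0.6311, -0.0756, 0.0291]
ee_rot: [-3.141, 0.707, 2.975]
wrist_force: [-5.2, 1.3, 3.2]
width: 0.0392
```

>>> {"fn": "arm_command", "kwargs": {"plan": [-0.122,0,0.09,0,0,0,0.58]}}

```text
time: 14.28
tool_pos: [0.6326, -0.0759, 0.0291]
ee_rot: [-3.141, 0.707, 2.975]
wrist_force: [-3.9, 1.6, 1.8]
width: 0.0397
```

>>> {"fn": "arm_command", "kwargs": {"plan": [0,0,0,0,0,0,0.58]}}

```text
time: 14.4
tool_pos: [0.6327, -0.0759, 0.0292]
ee_rot: [-3.141, 0.708, 2.975]
wrist_force: [-3.3, 0.0, 1.2]
width: 0.0396
```

```bash
python3 -c "
from h import *
st()
s=cam('top');crop(s,305,145,395,205,8,'t14.png')
s=cam('side');crop(s,325,180,395,255,8,'s14.png')"
```

```text
t 14.4 p [ 0.6327 -0.0759  0.0292] rpy [-3.1407  0.7077  2.9746] w 0.039606601472640474 F [-3.3414  0.001   1.1581] q [-0.2299  0.0175  2.0131  0.1013  0.4061 -1.7117]
ramp h,l,z [ 0.0984 -0.0015  0.0292] s,n 0.101470448308373 0.015182195918300646
tilt 40.54951155619643 yaw err -0.023980920907495065 roll -0.0006723381123900363
tool axes: eu [-0.7598 -0.0004  0.6501] ey [-0.0008  1.     -0.0002] ez [-0.6501 -0.0007 -0.7598] slope [-0.8429 -0.0005  0.538 ]
```

View pics/t14.png

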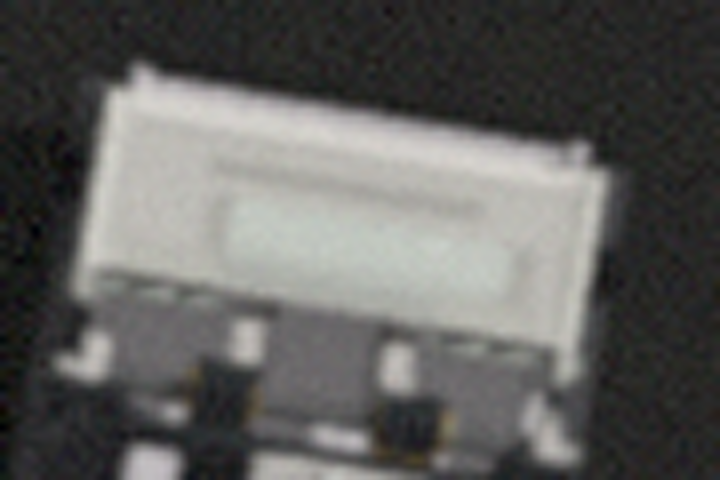

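View pics/s14.png

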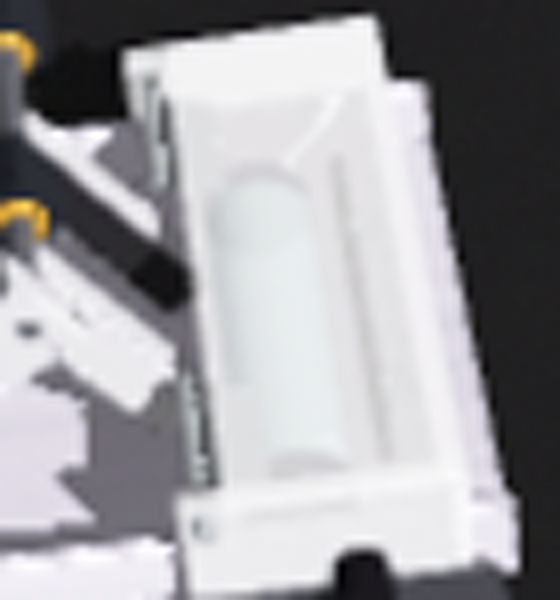

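```bash
cat >> h.py <<'E'
def W(s,l,n): return F+(s*np.cos(a8)-n*np.sin(a8))*eu+l*ey+(s*np.sin(a8)+n*np.cos(a8))*ez
def onface(sn,u,v,n):
    o,d=ray(sn,u,v);N=-np.sin(a8)*eu+np.cos(a8)*ez
    p=o+d*((n-(o-F)@N)/(d@N))-F
    return p@(np.cos(a8)*eu+np.sin(a8)*ez),p@ey
E
python3 -c "
from h import *
t=cam('top');s=cam('side')
c=lambda x,y:(305+x/8,145+y/8)
d=lambda x,y:(325+x/8,180+y/8)
print('rod top L,R mid',onface(t,*c(220,228),.016),onface(t,*c(520,265),.016))
print('rod front/back edge mid top',onface(t,*c(375,222),.016+.000),onface(t,*c(365,282),.016))
print('buffer line',onface(t,*c(350,187),.028),onface(t,*c(220,163),.028),onface(t,*c(480,210),.028))
print('rod side ends',onface(s,*d(258,200),.016),onface(s,*d(312,462),.016))
print('buffer side',onface(s,*d(335,150),.028),onface(s,*d(390,455),.028))
for u in ((.1287,),(.142,)):print(u,[ (proj(t,W(u[0],l,.016))-[305,145])*8 for l in (.05,-.07)])
"
```

```text
rod top L,R mid (np.float64(0.13119614357724863), np.float64(0.04270291738769926)) (np.float64(0.13695241550651488), np.float64(-0.06690996953073737))
rod front/back edge mid top (np.float64(0.1432020555116764), np.float64(-0.012408103291064294)) (np.float64(0.12100940084418906), np.float64(-0.0126607244179641))
buffer line (np.float64(0.15269198502199327), np.float64(-0.0010037818848841135)) (np.float64(0.15308477626415468), np.float64(0.046662508617876866)) (np.float64(0.1526562033660254), np.float64(-0.04847775206765144))
rod side ends (np.float64(0.13148173682031797), np.float64(0.0466365377667477)) (np.float64(0.13498869765814941), np.float64(-0.055345537493181204))
buffer side (np.float64(0.15595507729005434), np.float64(0.051181281101941194)) (np.float64(0.15566755417430608), np.float64(-0.06620862522668973))
(0.1287,) [array([199.06508506, 231.23450598]), array([524.46148102, 288.79240059])]
(0.142,) [array([205.51890783, 195.42979118]), array([530.81621094, 252.84532251])]
```

```bash
python3 -c "
from h import *
t=cam('top');s=cam('side')
c=lambda x,y:(305+x/8,145+y/8)
d=lambda x,y:(325+x/8,180+y/8)
for n in (.037,.042,.046):
  print(n,'roof front top',onface(t,*c(90,285),n),onface(t,*c(550,365),n),onface(t,*c(320,318),n),'side',onface(s,*d(180,100),n),onface(s,*d(213,480),n))
  print('  roof back top',onface(t,*c(115,85),n),onface(t,*c(600,170),n))
E=0
v=t['pixels'].copy()
def line(im,cs,s,l1,l2,n,col):
  a=proj(cs,W(s,l1,n));b=proj(cs,W(s,l2,n))
  return a,b
for cs,x0,y0,x1,y1,nm in ((t,305,145,395,205,'t15.png'),(s,325,180,395,255,'s15.png')):
  im=cv2.resize(cs['pixels'][y0:y1,x0:x1,::-1],None,fx=8,fy=8,interpolation=cv2.INTER_CUBIC)
  for sv,n,l,col in ((.098,.042,.089,(0,0,255)),(.162,.042,.089,(0,0,255)),(.142,.028,.05,(255,0,0)),(.103,.042,.089,(0,200,0)),(.167,.042,.089,(0,200,0)),(.147,.028,.05,(255,255,0))):
    a,b=proj(cs,W(sv,l,n)),proj(cs,W(sv,-l,n))
    f8=lambda p:tuple(int(q) for q in (p-[x0,y0]+.5)*8)
    cv2.line(im,f8(a),f8(b),col,1)
  cv2.imwrite('pics/'+nm,im)
"
```

```text
0.037 roof front top (np.float64(0.10062500809863617), np.float64(0.0845742561973758)) (np.float64(0.1012291570072641), np.float64(-0.08210403988872578)) (np.float64(0.10339720743114586), np.float64(0.0014770217946935577)) side (np.float64(0.1125978240173254), np.float64(0.07205537594488252)) (np.float64(0.10761369739962934), np.float64(-0.07426149734712176))
  roof back top (np.float64(0.17306778849020177), np.float64(0.08855542910965418)) (np.float64(0.17311269534387744), np.float64(-0.08757494385810939))
0.042 roof front top (np.float64(0.10020160490695953), np.float64(0.08431945283551344)) (np.float64(0.10080329092466152), np.float64(-0.08167935768484842)) (np.float64(0.1029625030114388), np.float64(0.0015609750235534123)) side (np.float64(0.112621584763662), np.float64(0.0669049222410516)) (np.float64(0.10767422509683797), np.float64(-0.07833259940025739))
  roof back top (np.float64(0.17234906296338018), np.float64(0.08828439598307662)) (np.float64(0.17239378674847639), np.float64(-0.08712795880877443))
0.046 roof front top (np.float64(0.0998628823536182), np.float64(0.08411561014602356)) (np.float64(0.10046259805857956), np.float64(-0.0813396119217465)) (np.float64(0.10261473947567304), np.float64(0.0016281376066412641)) side (np.float64(0.11264059336073116), np.float64(0.06278455927798682)) (np.float64(0.10772264725460474), np.float64(-0.08158948104276591))
  roof back top (np.float64(0.17177408254192295), np.float64(0.08806756948181457)) (np.float64(0.17181865987215567), np.float64(-0.08677037076930647))
```

View pics/t15.png

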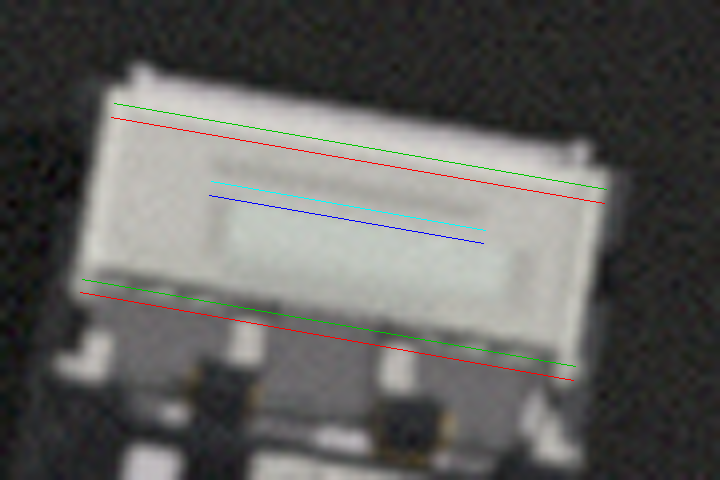

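View pics/s15.png

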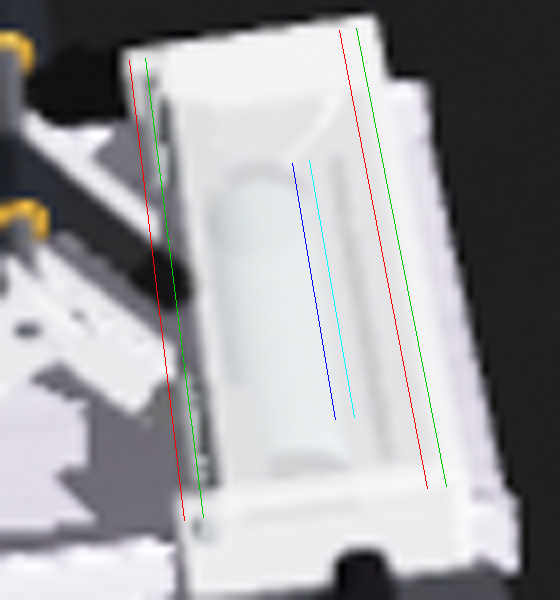

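Overlay result: the guard's true front edge is nearer 108 mm up the slope (the side cheeks had misled me). The catch line is therefore about 103 mm and the buffer about 153 mm up. The rod's centre is at 129 to 133 mm, so it needs 7 to 10 mm more, taken finely with force checks.

>>> {"fn": "arm_command", "kwargs": {"plan": [-0.168,0,0.112,0,0,0,0.58,-0.168,0,0.112,0,0,0,0.58]}}

```text
time: 14.95
tool_pos: [0.6364, -0.0764, 0.0291]
ee_rot: [-3.141, 0.707, 2.975]
wrist_force: [-1.3, -0.1, 0.1]
width: 0.0395
```

>>> {"fn": "arm_command", "kwargs": {"plan": [-0.126,0,0.082,0,0,0,0.58]}}

```text
time: 15.08
tool_pos: [0.6385, -0.0769, 0.03]
ee_rot: [-3.141, 0.708, 2.975]
wrist_force: [-0.9, 0.4, -0.1]
width: 0.0398
```

>>> {"fn": "arm_command", "kwargs": {"plan": [-0.126,0,0.082,0,0,0,0.58]}}

```text
time: 15.2
tool_pos: [0.6397, -0.077, 0.03]
ee_rot: [-3.141, 0.708, 2.975]
wrist_force: [-1.5, -0.1, -0.4]
width: 0.0394
```

```bash
python3 -c "
from h import *
st()
s=cam('top');crop(s,305,145,395,205,8,'t16.png')
s=cam('side');crop(s,325,180,395,255,8,'s16.png')"
```

```text
t 15.2 p [ 0.6397 -0.077   0.03  ] rpy [-3.1407  0.7076  2.9746] w 0.03937401617522243 F [-1.5368 -0.0579 -0.3728] q [-0.2288  0.0316  1.9963  0.099   0.4087 -1.7087]
ramp h,l,z [ 0.1055 -0.0014  0.03  ] s,n 0.1086238427318018 0.01506592543418938
tilt 40.544933645880135 yaw err -0.02544061730893722 roll -0.0006515003093073568
tool axes: eu [-0.7599 -0.0004  0.65  ] ey [-0.0008  1.     -0.0002] ez [-0.65   -0.0007 -0.7599] slope [-0.843  -0.0005  0.538 ]
```

View pics/t16.png

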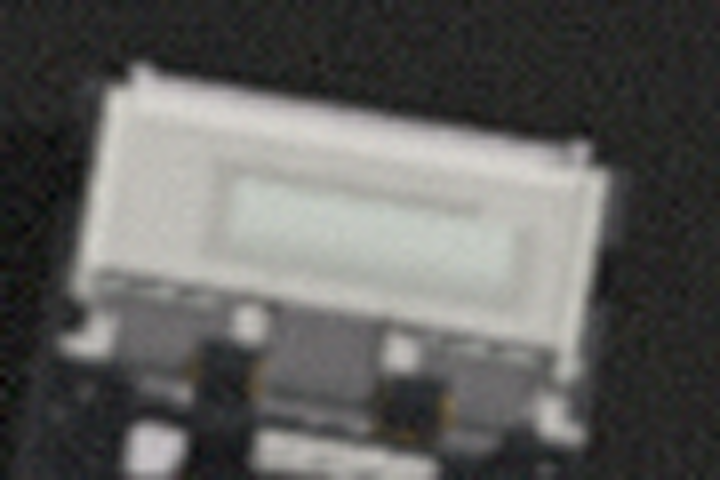

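View pics/s16.png

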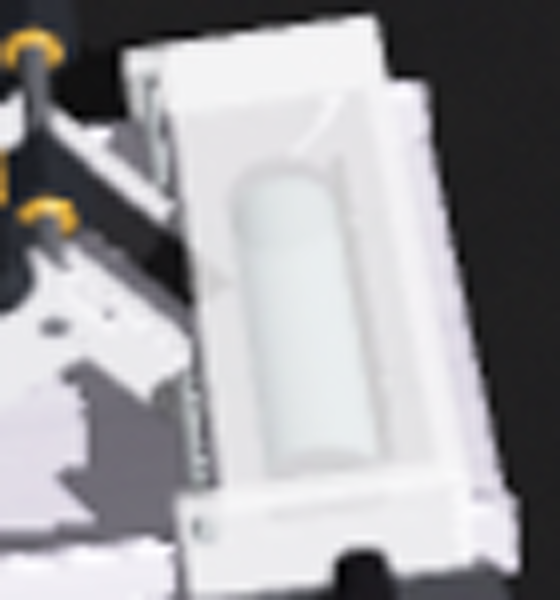

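The force fell to about 1 N, so the catches seem to have dropped, and the rod lies just before the buffer line. I push gently until the buffer spring shows.

>>> {"fn": "arm_command", "kwargs": {"plan": [-0.126,0,0.082,0,0,0,0.58]}}

```text
time: 15.42
tool_pos: [0.6405, -0.0771, 0.0296]
ee_rot: [-3.141, 0.706, 2.975]
wrist_force: [-2.9, 1.1, 0.6]
width: 0.0397
```

>>> {"fn": "arm_command", "kwargs": {"plan": [-0.126,0,0.082,0,0,0,0.58]}}

```text
time: 15.55
tool_pos: [0.6415, -0.0773, 0.0293]
ee_rot: [-3.141, 0.705, 2.975]
wrist_force: [-3.4, 1.0, 1.1]
width: 0.0393
```

>>> {"fn": "arm_command", "kwargs": {"plan": [0,0,0,0,0,0,0.58]}}

```text
time: 15.68
tool_pos: [0.6416, -0.0773, 0.0293]
ee_rot: [-3.141, 0.705, 2.975]
wrist_force: [-3.4, 0.7, 1.2]
width: 0.0395
```

The force is rising with the spring rate, so the rod is on the buffer. One more small push, then I inspect.

>>> {"fn": "arm_command", "kwargs": {"plan": [-0.126,0,0.08,0,0,0,0.58,0,0,0,0,0,0,0.58]}}

```text
time: 15.92
tool_pos: [0.6427, -0.0775, 0.0292]
ee_rot: [-3.141, 0.704, 2.975]
wrist_force: [-4.6, 0.3, 0.7]
width: 0.0398
```

```bash
python3 -c "
from h import *
st()
s=cam('top');crop(s,305,145,395,205,8,'t17.png')
s=cam('side');crop(s,325,180,395,255,8,'s17.png')"
```

```text
t 15.93 p [ 0.6427 -0.0775  0.0292] rpy [-3.1409  0.7044  2.9747] w 0.03978940806800021 F [-4.5755  0.3425  0.7255] q [-0.2282  0.0402  1.9876  0.0975  0.4121 -1.7068]
ramp h,l,z [ 0.1085 -0.0013  0.0292] s,n 0.11149209773529929 0.013856513780187627
tilt 40.35693915670561 yaw err -0.035998740311758565 roll -0.0005077234675547049
tool axes: eu [-0.762  -0.0006  0.6475] ey [-0.0008  1.      0.    ] ez [-0.6475 -0.0005 -0.762 ] slope [-0.8447 -0.0007  0.5352]
```

View pics/t17.png

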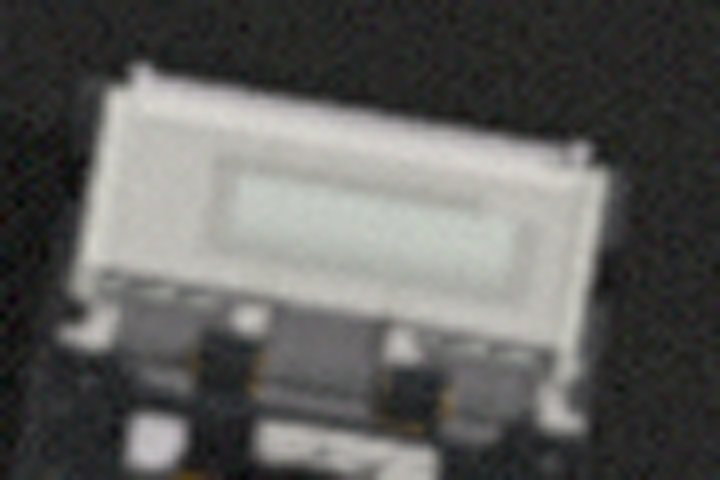

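View pics/s17.png

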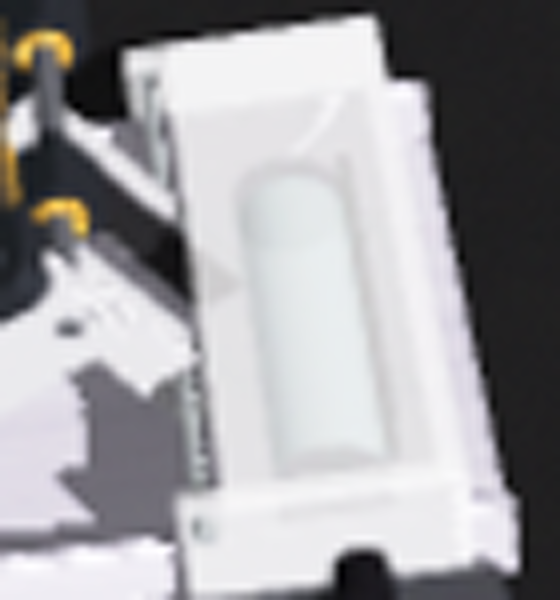

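The rod lies square, compressing the buffer by about 3 mm (4.6 N). I back off slowly with the fingers still near, checking that it stays behind the catches.

>>> {"fn": "arm_command", "kwargs": {"plan": [0.17,0,-0.107,0,0,0,0.58,0.17,0,-0.107,0,0,0,0.58,0.17,0,-0.107,0,0,0,0.58,0.17,0,-0.107,0,0,0,0.58,0.17,0,-0.107,0,0,0,0.58,0.17,0,-0.107,0,0,0,0.58,0.17,0,-0.107,0,0,0,0.58,0.17,0,-0.107,0,0,0,0.58]}}

```text
time: 17.02
tool_pos: [0.6277, -0.075, 0.0278]
ee_rot: [-3.141, 0.707, 2.975]
wrist_force: [0.2, 0.8, -0.4]
width: 0.0395
```

```bash
python3 -c "
from h import *
st()
s=cam('top');crop(s,305,145,395,205,8,'t18.png')
s=cam('side');crop(s,325,180,395,255,8,'s18.png')"
```

```text
t 17.02 p [ 0.6277 -0.075   0.0278] rpy [-3.1408  0.7066  2.9746] w 0.0394826619932051 F [ 0.151   0.772  -0.3674] q [-0.2306  0.0087  2.0247  0.103   0.4044 -1.7139]
ramp h,l,z [ 0.0933 -0.0014  0.0278] s,n 0.09625388495642749 0.014566284169582677
tilt 40.48698706215987 yaw err -0.027253180734064388 roll -0.0005909124617438852
tool axes: eu [-0.7606 -0.0005  0.6493] ey [-0.0007  1.     -0.0001] ez [-0.6493 -0.0006 -0.7606] slope [-0.8435 -0.0006  0.5371]
```

View pics/t18.png

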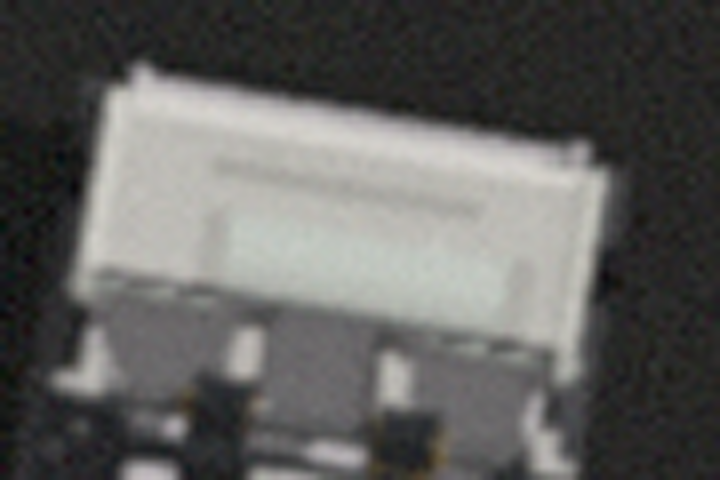

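View pics/s18.png

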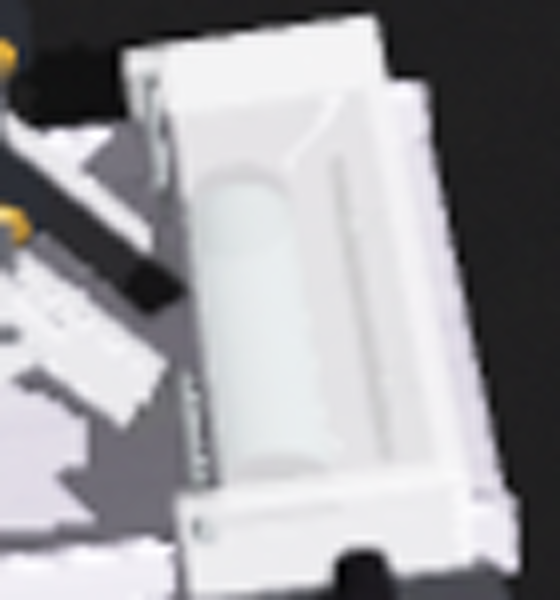

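The rod rolled back to about 122 mm. That could be the catches or the fingers holding it, so I back off another 8 mm slowly and see whether it follows.

>>> {"fn": "arm_command", "kwargs": {"plan": [0.17,0,-0.107,0,0,0,0.58,0.17,0,-0.107,0,0,0,0.58,0.17,0,-0.107,0,0,0,0.58,0.17,0,-0.107,0,0,0,0.58,0,0,0,0,0,0,0.58]}}

```text
time: 17.75
tool_pos: [0.6199, -0.0736, 0.0266]
ee_rot: [-3.141, 0.707, 2.975]
wrist_force: [0.9, 0.6, 0.2]
width: 0.0397
```

```bash
python3 -c "
from h import *
st()
s=cam('top');crop(s,305,145,395,205,8,'t19.png')
s=cam('side');crop(s,325,180,395,255,8,'s19.png')"
```

```text
t 17.75 p [ 0.6199 -0.0736  0.0266] rpy [-3.1408  0.7066  2.9746] w 0.03973471590503509 F [0.8784 0.5569 0.1984] q [-0.2318 -0.0071  2.0434  0.1057  0.4018 -1.7175]
ramp h,l,z [ 0.0853 -0.0014  0.0266] s,n 0.08820033274803088 0.014513654670538815
tilt 40.48238390874582 yaw err -0.028180373110439787 roll -0.0005887013436303712
tool axes: eu [-0.7606 -0.0005  0.6492] ey [-0.0008  1.     -0.0001] ez [-0.6492 -0.0006 -0.7606] slope [-0.8436 -0.0006  0.537 ]
```

View pics/t19.png

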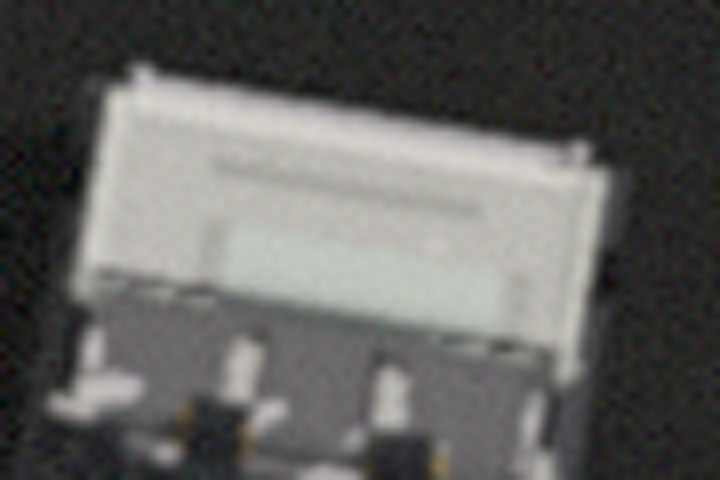

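View pics/s19.png

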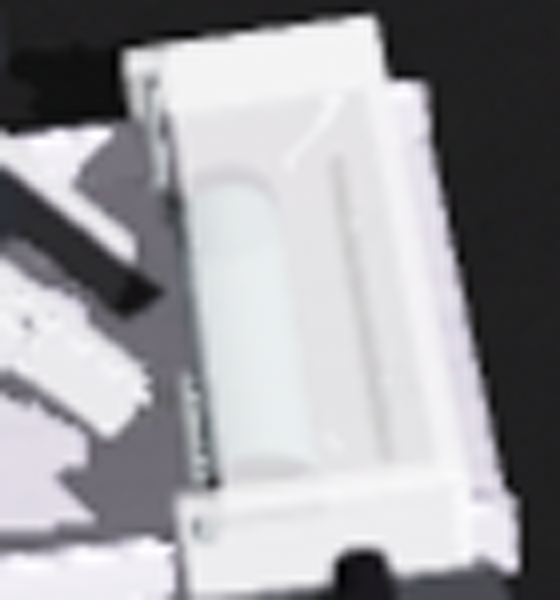

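The rod moved only about 3 mm while the fingers moved 8, so a gap has opened. I confirm with another 12 mm back.

>>> {"fn": "arm_command", "kwargs": {"plan": [0.17,0,-0.107,0,0,0,0.58,0.17,0,-0.107,0,0,0,0.58,0.17,0,-0.107,0,0,0,0.58,0.25,0,-0.16,0,0,0,0.58,0.25,0,-0.16,0,0,0,0.58,0,0,0,0,0,0,0.58]}}

```text
time: 18.6
tool_pos: [0.608, -0.0716, 0.0248]
ee_rot: [-3.141, 0.706, 2.974]
wrist_force: [-0.2, -0.6, -0.3]
width: 0.039
```

```bash
python3 -c "
from h import *
st()
s=cam('top');crop(s,305,145,395,205,8,'t20.png')
s=cam('side');crop(s,325,180,395,255,8,'s20.png')"
```

```text
t 18.6 p [ 0.608  -0.0716  0.0248] rpy [-3.1409  0.7063  2.9745] w 0.03904346842288541 F [-0.2437 -0.5812 -0.2855] q [-0.2338 -0.0312  2.0714  0.11    0.3983 -1.723 ]
ramp h,l,z [ 0.0733 -0.0014  0.0248] s,n 0.076058389813664 0.014401124548489934
tilt 40.46930411842379 yaw err -0.025348367843238923 roll -0.0005338720557964832
tool axes: eu [-0.7608 -0.0004  0.649 ] ey [-0.0007  1.     -0.0001] ez [-0.649  -0.0005 -0.7608] slope [-0.8437 -0.0005  0.5368]
```

View pics/t20.png

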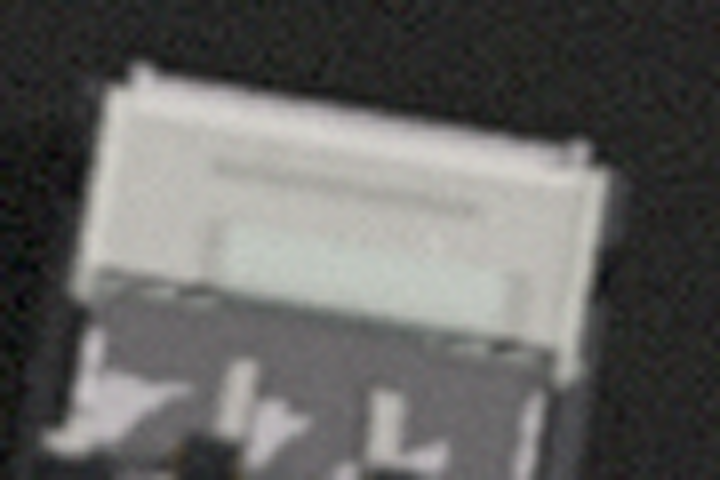

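View pics/s20.png

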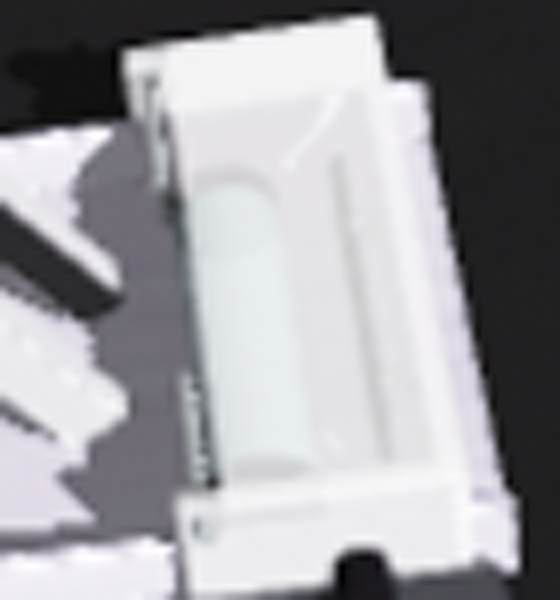

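The rod stayed put and square while the fingers left, so both catches hold it. I withdraw along the fingers' axis.

>>> {"fn": "arm_command", "kwargs": {"plan": [0,0,-1,0,0,0,0.58,0,0,-2,0,0,0,0.58,0,0,-2,0,0,0,0.58,0,0,-2,0,0,0,0.58,0,0,-2,0,0,0,0.58,0,0,-2,0,0,0,0.58,0,0,-1,0,0,0,0.58,0,0,0,0,0,0,0.58]}}

```text
time: 19.7
tool_pos: [0.5317, -0.0587, 0.1174]
ee_rot: [-3.141, 0.709, 2.975]
wrist_force: [0.1, 0.3, 0.3]
width: 0.0395
```

```bash
python3 -c "
from h import *
st()
s=cam('top');crop(s,305,145,395,205,8,'t21.png');cv2.imwrite('pics/top21.png',s['pixels'][:,:,::-1])
s=cam('side');crop(s,325,180,395,255,8,'s21.png');cv2.imwrite('pics/side21.png',s['pixels'][:,:,::-1])"
```

```text
t 19.7 p [ 0.5317 -0.0587  0.1174] rpy [-3.1406  0.7088  2.9746] w 0.03946583187105101 F [0.0907 0.264  0.2988] q [-0.2504 -0.3752  2.1351  0.0852  0.6764 -1.7007]
ramp h,l,z [-0.0041 -0.0014  0.1174] s,n 0.012289775386204571 0.11685082273959956
tilt 40.61077468031269 yaw err -0.022481564296127486 roll -0.0007457323321536508
tool axes: eu [-0.7591 -0.0004  0.6509] ey [-0.0008  1.     -0.0003] ez [-0.6509 -0.0007 -0.7591] slope [-0.8424 -0.0005  0.5389]
```

View pics/side21.png

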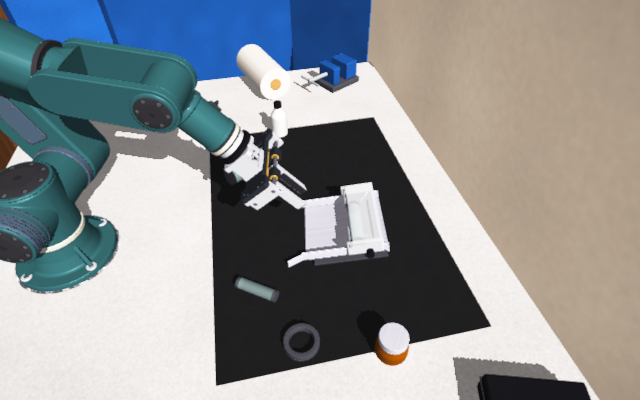

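View pics/s21.png

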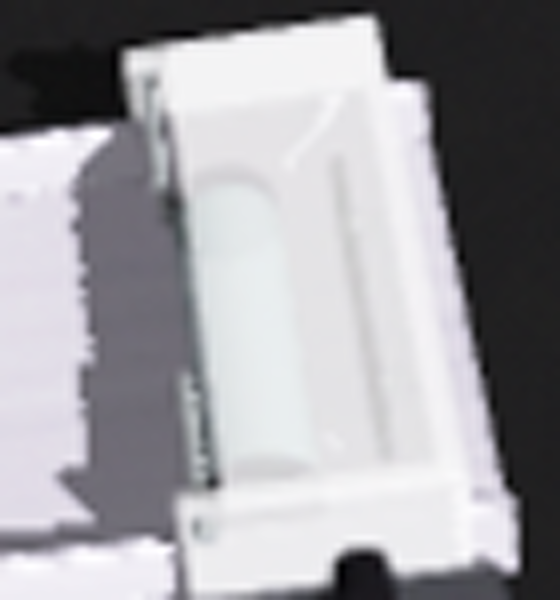

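View pics/top21.png

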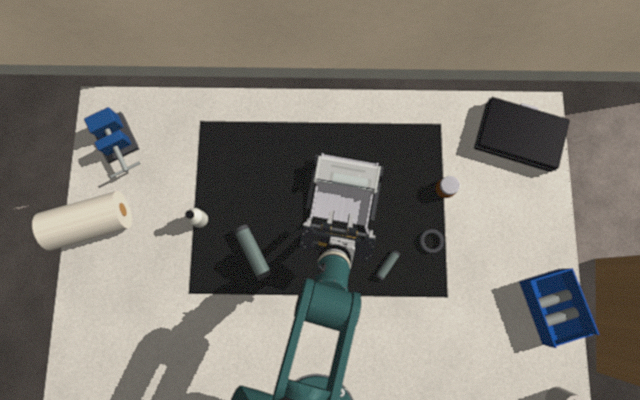

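The rod lies still behind the catches under the guard. The bottle (197,217), jar (448,186), ring (432,240) and both spare rods are where they were. The arm touches nothing, so I hand in.

```bash
python3 -c "
from bench import close_job
print(close_job())"
```

```text
the job is handed in; nothing more can be done
None
```

I rolled the medium rod lens up the ramp with the fingers behind it and under the guard. It passed both catches, and I pressed it gently against the buffer (about 4.6 N). I then backed off slowly and withdrew, and handed in at 19.8 s.

**Last checks:** The lens rolled back about 20 mm, then stayed still and square while the fingers withdrew, so both catches are holding it. The wrist force is about zero, and the bottle, jar, ring and spare rods are where they were in the first picture.

**What went wrong or disagreed:**
- **First touch:** the fingers met the rod above its centre and wedged it against the bench (about 12 N), so I backed off and approached lower. While lowering, the fingertips briefly pressed the bench with about 8 N.
- **Guard position:** my first estimate was about 10 mm too near the robot, because the side cheeks misled me. I corrected it from an image overlay before the final push.
- **Catches:** the flaps are too small to read clearly in the pictures. That they are shut is inferred from the drop in force and from the lens staying put.

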